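Load the field camera's cell and fit its retaining plate

TASK

Take the large cell from the tray and load it into the bay of the open camera box: put its flat end in first and push the spring back with it while the button end is still up, then tip the button end down until the cell lies fully home. Then put the grey retaining plate over it, rib up, so that both of its holes drop over the two pins and it lies flat on both posts. Let go, and leave everything else where it lies.

Things in the scene. Friction and masses are not known exactly. Their poses are not given: they have to be found in the camera images.
- camera_box: Open light-grey plastic box of a field camera, 160 (x) x 170 (y) x 34 mm high, walls and floor 3 mm thick; stands firm and does not move. Origin: centre of its underside, z up. Its +y half holds the camera, its -y half the cell bay: spring wall, cradle and contact wall in a row along x on the bay line y = -30 mm. Two posts with pins stand on the bay line at x -57.5 and 57.5 mm.
- bay (a point): Where the cell's middle lies when home: on the bay line, 21.5 mm above the table. Axes as the box's: x from the spring towards the flat contact, z up. From here the spring wall's face is at x -41.75 mm, the flat contact's at +30.75 mm (72.5 mm clear between); both black walls are 36 mm wide in y, tops 7.5 mm higher than here. The seated cell's underside is 16.5 mm below.
- bay_cradle (a point): Middle of the bay's floor, on the bay line midway between the walls, 3 mm above the table. Low rails carry the cell. From here cheeks, 18 mm high, flank the cell at x -28 to -14 and 24 to 34 mm; their feet are 18.5 mm off the bay line and they lean outwards. Between, at x -14 to 24 mm, both sides are free for fingers, 52 mm out to the box wall (-y) or the camera (+y).
- lens_top (a point): Centre of the top of the camera's round black lens, 53 mm above the table, 81 mm from the bay line; lens 48 mm diameter at its foot, on a metal camera body 98 (x) x 56 (y) mm, its top 27 mm above the table. Fixed in the box.
- bay_spring (a joint): How far the spring contact is pushed back towards the spring wall (along the box's -x), m: 0 free, 0.013 at its stop; about 0.007 with the cell home. It pushes with 1.2 N when free and 0.6 N more per mm.
- spring_tip (a point): Foremost point of the spring contact's rounded steel cap (14 mm diameter, on a coil), on the bay line at the height of the seated cell's axis. Free, it stands 18 mm out from the spring wall, 23.75 mm to the -x side of bay; the gap from it to the flat contact is then 54.5 mm, less than the cell's length.
- pin_a (a point): Foot of the locating pin at the spring end, on the top of its post (13 x 30 mm, top 40 mm above the table). The pin is steel, upright, 6 mm diameter, 11 mm tall, its last 4 mm tapered to 2.4 mm diameter.
- pin_b (a point): The same for the like pin at the flat contact's end, 115 mm from pin_a.
- cell: The large round cell, loose: dark grey, steel ends, 33 mm diameter, 61.5 mm long overall, about 140 g. One end is flat, the other has a button 10 mm across and 3 mm long (within the length). Origin on its axis half way along; x along the axis towards the button. It starts level in either place of the tray, axis 26.5 mm above the table.
- cell_small: A smaller cell of the same look, 26 mm diameter, 50 mm long, loose in the tray's other place, 70 mm from the large one axis to axis. It does not fit the box. Origin on its axis half way along.
- cell_tray: Flat light-grey tray, 100 (x) x 150 (y) x 6 mm, with strips 14 mm high along its two x ends; fixed. Origin: centre of its underside. Its two cell places lie along its x, at y 35 and -35 mm, on small supports 12 mm high that reach 14 mm to each side of the place's line.
- plate: The bay's retaining plate: flat, light grey, 136 (x) x 40 (y) x 4 mm, a hole near each end, and on top in the middle a grip rib 44 mm long (x), 12 mm wide (y), 16 mm high. About 70 g, loose, starts flat on the table, rib up. Origin: centre of its underside, z up. On the posts its underside is 40 mm above the table, 2 mm clear of a seated cell. Either way round fits.
- cell_flat (a point): Centre of the cell's flat end face (30.75 mm from its origin).
- cell_button (a point): Tip of the cell's button (30.75 mm from its origin).
- plate_hole_a (a point): Centre of the plate's hole near its -x end, at the underside; 8.4 mm diameter, right through.
- plate_hole_b (a point): The same for the hole near its +x end, 115 mm from the other.
- plate_grip (a point): Middle of the grip rib, 12 mm above the plate's underside.
- pliers: Red-handled pliers lying flat, 160 mm long, bystander; origin near the pivot.
- cutters: Dark-red side cutters lying flat, 140 mm long, bystander; origin near the pivot.
- screwdriver: Black screwdriver lying flat, 170 mm long, bystander; origin at its middle.
- handset: Dark radio handset lying flat, 112 x 46 x 17 mm, bystander; origin at the centre of its underside.
- tape: Beige roll of tape lying flat, 64 mm diameter, 18 mm high, bystander; origin at the centre of its underside.
- screw_jar: Small glass jar with black cap, 34 mm diameter, 45 mm high, upright, bystander; origin at the centre of its underside.
- memory_stick: White memory stick lying flat, 57 x 18 x 9 mm, bystander; origin under its body.
Mind the look-alikes: they are no part of the job. Leave any blue look-alike of the camera_box alone. What is shaped like the cell but pink is not meant.

How it is judged:
On the way, in this order (a step that is already met when the one before it is completed fails the run):
1. the cell's flat end, down in the bay, has pushed the spring back at least 3 mm while the button end is still tipped up (9 degrees or more) (value of joint bay_spring above 0.003 m and angle between cell's own x axis and vertical below 1.414 rad and distance between cell_flat and spring_tip below 0.014 m and z of cell_flat in the frame of bay below 0.01 m), for 0.1 s.
2. the cell lies fully home in the bay, button against the flat contact, spring pushed back (x of cell in the frame of bay between -0.003 and 0.003 m and y of cell in the frame of bay between -0.003 and 0.003 m and z of cell in the frame of bay between -0.003 and 0.003 m and angle between the x axis of cell and the x axis of bay, either way round below 0.08 rad and x of cell_button in the frame of bay above 0.02 m and value of joint bay_spring above 0.004 m and linear speed of cell below 0.02 m/s), for 0.2 s.
At the end, for the whole second after the job is handed in: Cell within 3 mm of bay along each axis and 0.08 rad of its axis, button towards the flat contact, spring pushed back over 4 mm. Plate rib up on both posts: underside 37 to 42.5 mm above the box's, tilt under 0.06 rad, each hole within 3 mm of a pin. Both at rest (all of step 2 and ((horizontal distance between plate_hole_a and pin_a below 0.003 m and horizontal distance between plate_hole_b and pin_b below 0.003 m) or (horizontal distance between plate_hole_a and pin_b below 0.003 m and horizontal distance between plate_hole_b and pin_a below 0.003 m)) and z of plate in the frame of camera_box between 0.037 and 0.0425 m and angle between plate's own z axis and vertical below 0.06 rad and linear speed of plate below 0.02 m/s); the robot touches nothing.
It fails at once if another thing (small cell, pliers, cutters, screwdriver, handset, tape, jar or memory stick) is moved more than 30 mm (distance of any of cell_small, pliers, cutters, screwdriver, handset, tape, screw_jar, memory_stick from where it was at the start of the episode above 0.03 m).
It also fails if it takes over 61 s, if anything falls off the work surface, if the arm or the gripper's body presses on something with over 40 N, if the wrist force passes 120 N, or if a joint passes its speed limit or range.

ROBOT

A 6-joint arm with a two-finger parallel gripper is mounted at the origin on the work surface. World frame = base frame: x ahead of the robot, y to its left, z up, the work surface at z = 0. Lengths are in m, angles in rad, forces in N, time in s.
With the tool pointing down it reaches from about 0.375 to 0.9 m from the base axis. Payload 3.1 kg.
Tool frame: the origin (TCP) lies midway between the tips of the shut fingers; the grasp point (between the pads) lies 19 mm behind it (grip_depth is the distance from the TCP to the grasp point, in m); y points along the fingers, z is the direction in which the jaws open and shut, and the axes are right-handed (so a half turn about y gives the same grasp; the last joint's range is limited). The gripper opens to 85 mm and grips with 20 to 120 N. Pads are 22 mm wide; open, the fingers measure 114 mm over their backs; the gripper's body (76 mm by 85 mm) begins 54 mm behind the grasp point. The pads swing forward as they close: fully open they stand 13 mm farther back than shut.
Start: joints at [-1.319, 0.527, 1.433, -0, 1.181, -0.178], TCP at [0.261, -0.568, 0.231] pointing down, gripper open.
Joint ranges: [-3.08, 3.08], [-0.75, 2.2], [0.22, 2.44], [-1.43, 4.57], [0, 2.65], [-2.85, 2.85]. Speed limits (rad/s): [2.79, 2.79, 3.14, 3.14, 3.14, 3.14].

INTERFACE

Orientations are given as a unit quaternion [x, y, z, w].
In Python, from station import sense, snapshot, camera_model, sign_off, grip_depth gives the robot as it stands.
- The arm moves only by the tool play_rows, never from a script. Its argument "deltas" is a list of rows, each a list of 6 numbers: the shift along the tool's x, y, z in m, then the turn, a rotation vector about the tool's x, y, z in rad. A call has 1 to 12 rows; each row is the pose to reach, as a shift and turn from the pose commanded when the call began, along the tool's axes at that moment; what a row does not reach only later rows make up. A row lasts 1/10 s, in which the tool goes at most 50 mm and 8.59 degrees, less where a joint would pass 70% of its speed; a pose out of reach is approached as far as the arm can. A call with a gripper value outside its range is refused whole. "gripper" is the finger opening in m, from 0 to 0.0854, set as the call begins (left out, the last holds). The fingers move at their own pace and stop on an object; "force" is the grip in N (left out, the last holds). Time passes only in rows, so rows that repeat a pose let the fingers close. It gives the time, the measured TCP pose, the force and the opening at its end, in the units of the state.
- sense(): the state, without advancing time (a new reading comes with each control period).
- snapshot(name): name is "scene" or "top"; returns the picture (400x640x3 uint8, red, green, blue); there is no depth.
- camera_model(name): a dict with "fx", "fy", "cx", "cy" (pixels), "camera_from_world" (4x4, takes a point from world to camera coordinates). Camera axes: x right, y up, looking along -z (the intrinsics and any distortion apply to the point x, -y, -z); pixel columns grow to the right and rows downward; lengths in m; the calibration is good to about 2 mm. A picture is of the moment at which its call begins. camera_model takes no time and is no camera call.
- sign_off(): hands the job in, once; it reports no verdict.
The state is a dict: "t": time; "q": joint angles; "qd": joint speeds; "tau": joint torques, N m; "tcp_pos": TCP position; "tool_rot": TCP orientation; "force": force on the tool from outside, world axes, zero at the start; "ft_torque": the same for the moment, N m; "finger_gap": opening from 0.0 (shut) to 1.0 (fully open).
Only numpy, scipy, OpenCV 4.12 (cv2) and the standard library are available. Lean on these libraries where they do the work, as an engineer would, in place of code of your own. Each camera call takes 0.05 s, during which the arm holds its last target.

## Working session

There is one attempt and no reset: what is moved stays moved. The work goes in short steps, Python scripts to look and compute and a tool call to move; the robot and the scene stay as the last step left them, time stands still between calls to the robot, and variables do not carry over. Pictures are saved under pics/ and viewed, and the job is handed in when it is done.

Besides the shell and the picture viewer there is one more tool, called after "Emit:" as name(argument=value, ...) on one line, values as JSON. play_rows: Moves the arm, as the interface text tells. Its arguments: {"type":"object","properties":{"deltas":{"type":"array"},"gripper":{"type":"number"},"force":{"type":"number"}},"required":["deltas"]}

```bash
mkdir -p pics; ls; python3 - <<'E'
from station import *
import cv2
for n in ("scene","top"):
    im=snapshot(n); cv2.imwrite(f"pics/{n}0.png",cv2.cvtColor(im,cv2.COLOR_RGB2BGR))
    m=camera_model(n); print(n,m)
print(sense()); print(grip_depth)
E
```

```text
pics
scene {'fx': 412.78534292507504, 'fy': 412.78534292507504, 'cx': 316.0597757468878, 'cy': 201.42303821296383, 'camera_from_world': array([[ 0.87942822,  0.47602832,  0.00174782, -0.46443979],
       [-0.27810423,  0.5107908 ,  0.81348067,  0.06542891],
       [ 0.38634706, -0.71588393,  0.58158933, -1.29486608],
       [ 0.        ,  0.        ,  0.        ,  1.        ]])}
top {'fx': 499.38075722725887, 'fy': 499.38075722725887, 'cx': 319.7228810245826, 'cy': 204.48425531652566, 'camera_from_world': array([[ 0.00286339, -0.99996412, -0.00797195,  0.04704161],
       [ 0.99672494,  0.00220967,  0.08083632, -0.48508216],
       [-0.08081581, -0.00817731,  0.99669551, -1.5343775 ],
       [ 0.        ,  0.        ,  0.        ,  1.        ]])}
{'t': 0.1, 'q': array([-1.31849444e+00,  5.28412277e-01,  1.43378736e+00, -2.00315225e-06,
        1.18141903e+00, -1.78498672e-01]), 'qd': array([ 0.0013585 ,  0.00068019, -0.00159557, -0.00070514,  0.00155999,
       -0.0006731 ]), 'tau': array([ 4.29505690e-06, -4.43304741e+01, -1.78586411e+01, -1.71672809e-04,
        3.86824177e-03,  1.24273370e-05]), 'tcp_pos': array([ 0.2608593 , -0.56723583,  0.23040328]), 'tool_rot': array([-0.15116319,  0.69148157, -0.69004999,  0.15110903]), 'force': array([-0.19000408,  0.09581361,  0.25009113]), 'ft_torque': array([ 0.01135854, -0.00246551,  0.02761964]), 'finger_gap': 1.0016692818814574}
0.0187
```

View pics/scene0.png

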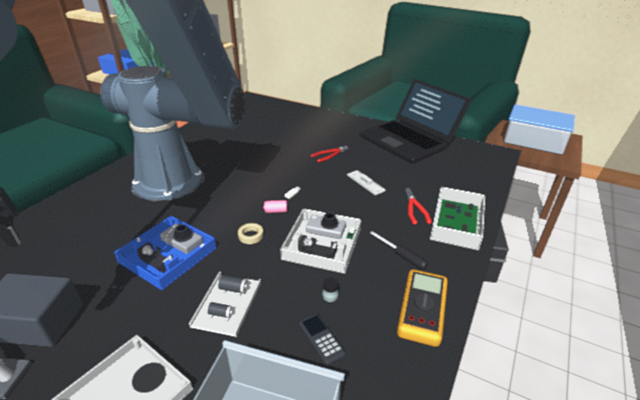

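View pics/top0.png

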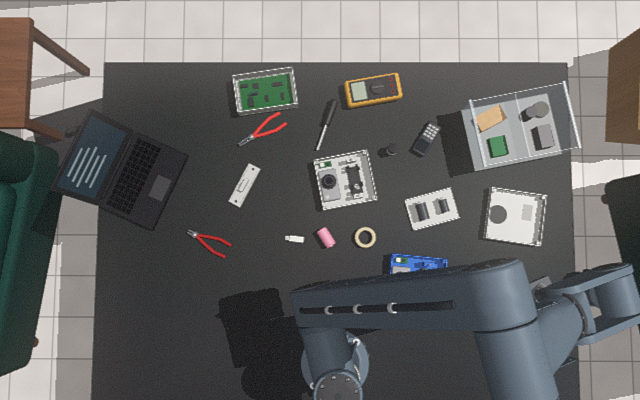

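The scene view shows the box at about (322,238), the tray at (226,300) and the plate at (366,182). In the top view they are at (345,180), (432,208) and (243,186). I'll enlarge these regions.

```bash
python3 - <<'E'
import cv2,numpy as np
t=cv2.imread("pics/top0.png"); s=cv2.imread("pics/scene0.png")
def crop(im,x0,y0,w,h,f):return cv2.resize(im[y0:y0+h,x0:x0+w],None,fx=f,fy=f,interpolation=cv2.INTER_CUBIC)
a=crop(t,305,140,80,75,8); cv2.imwrite("pics/t_box.png",a)
a=crop(t,395,180,75,55,8); cv2.imwrite("pics/t_tray.png",a)
a=crop(t,220,155,50,60,8); cv2.imwrite("pics/t_plate.png",a)
a=crop(s,270,200,100,75,8); cv2.imwrite("pics/s_box.png",a)
E
```

```text
(no output)
```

View pics/t_box.png

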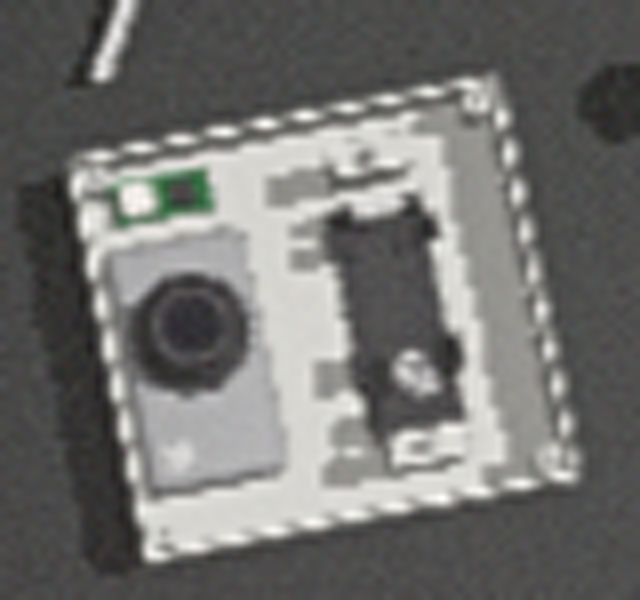

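View pics/t_tray.png

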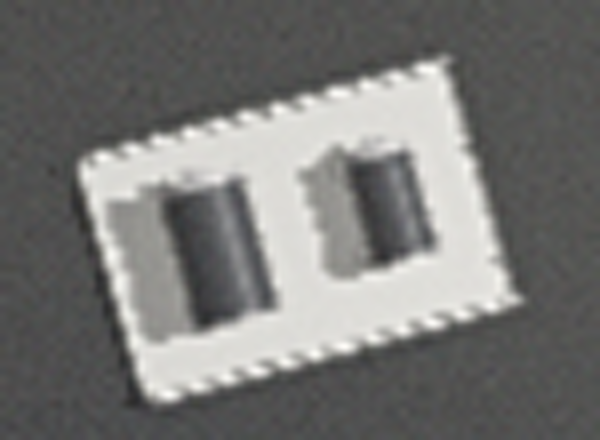

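View pics/t_plate.png

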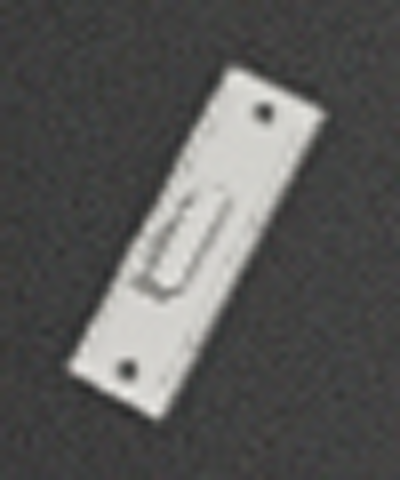

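View pics/s_box.png

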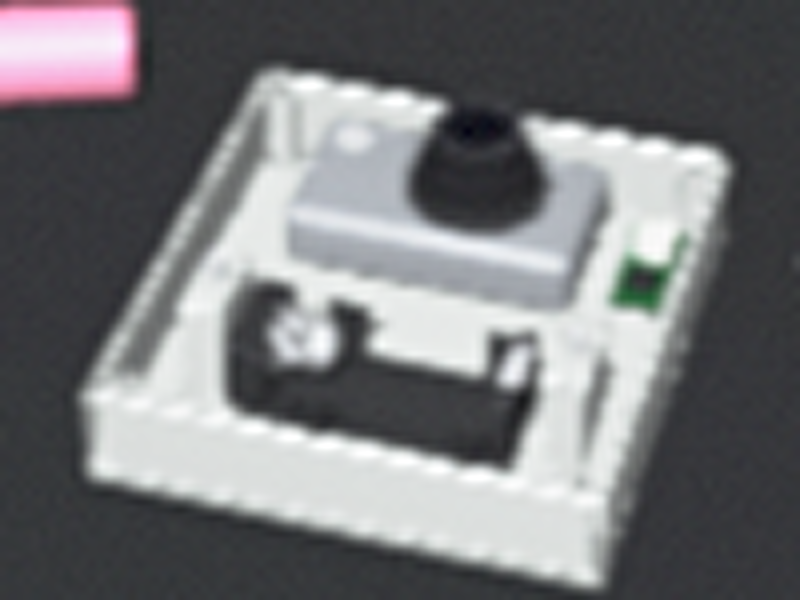

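Reading the crops: the box's spring is at the near (-x) end and the camera is on the +y side, so box yaw is about +11°. The large cell is the left one in the tray, around pixel (422,212). The plate's holes are near (253,169) and (236,201). Next I'll take sub-pixel measurements.

```bash
cat > h.py <<'E'
import cv2,numpy as np
from station import camera_model
M={n:camera_model(n) for n in("scene","top")}
def cam(n):
    m=M[n];T=m["camera_from_world"];return m,T[:3,:3],T[:3,3]
def ray(n,p,z):
    m,R,t=cam(n);p=np.atleast_2d(np.asarray(p,float))
    d=np.c_[(p[:,0]-m["cx"])/m["fx"],-(p[:,1]-m["cy"])/m["fy"],-np.ones(len(p))]@R
    C=-R.T@t; s=(z-C[2])/d[:,2]; return C+d*s[:,None]
def proj(n,P):
    m,R,t=cam(n);c=np.atleast_2d(P)@R.T+t
    return np.c_[m["cx"]+m["fx"]*c[:,0]/-c[:,2],m["cy"]-m["fy"]*c[:,1]/-c[:,2]]
def quad(mask_f,x0,y0,w,h,thr,f=8,im=None,inv=False):
    c=im[y0:y0+h,x0:x0+w]; u=cv2.resize(c,None,fx=f,fy=f,interpolation=cv2.INTER_LINEAR)
    b=((u<thr) if inv else (u>thr)).astype(np.uint8)
    cs,_=cv2.findContours(b,cv2.RETR_EXTERNAL,cv2.CHAIN_APPROX_NONE)
    k=max(cs,key=cv2.contourArea); hull=k[:,0].astype(float)
    pts=(hull+0.5)/f-0.5+[x0,y0]
    return pts
def fitrect(P):
    """P Nx2 contour (metric). fit lines to 4 sides -> centre, yaw, size"""
    (c,s,a)=cv2.minAreaRect(P.astype(np.float32)*1000)
    c=np.array(c)/1000;s=np.array(s)/1000;a=np.radians(a)
    for _ in range(3):
        e=np.array([[np.cos(a),np.sin(a)],[-np.sin(a),np.cos(a)]]);L=(P-c)@e.T
        side=[];ang=[]
        for ax in(0,1):
            for sg in(1,-1):
                k=(abs(L[:,ax]-sg*s[ax]/2)<0.006)&(abs(L[:,1-ax])<0.38*s[1-ax])
                o=np.polyfit(L[k,1-ax],L[k,ax],1)
                r=L[k,ax]-np.polyval(o,L[k,1-ax]);k2=abs(r)<0.0025
                o=np.polyfit(L[k,1-ax][k2],L[k,ax][k2],1)
                side.append(o[1]);ang.append(np.arctan(o[0])*(1 if ax==1 else -1))
        c=c+e.T@np.array([(side[0]+side[1])/2,(side[2]+side[3])/2]);s=np.array([side[0]-side[1],side[2]-side[3]])
        a+=np.mean(ang)
    return c,a,s,np.degrees(np.array(ang)-np.mean(ang))
E
python3 - <<'E'
from h import *
im=cv2.cvtColor(cv2.imread("pics/top0.png"),cv2.COLOR_BGR2GRAY).astype(np.float32)
_,R,t=cam("top");print("camC",-R.T@t)
for nm,r,z,th in(("box",(305,140,80,75),.034,140),("tray",(395,180,75,55),.006,135),("plate",(220,155,50,60),.004,135)):
    p=quad(0,*r,th,im=im); P=ray("top",p,z)[:,:2]; c,a,s,e=fitrect(P); print(nm,c.round(4),np.degrees(a).round(2),s.round(4),e.round(1))
# holes
def dark(cx,cy,w=4,n=im):
    ys,xs=np.mgrid[cy-w:cy+w+1,cx-w:cx+w+1]; v=n[cy-w:cy+w+1,cx-w:cx+w+1]; wt=np.clip(170-v,0,None); return v,np.array([(xs*wt).sum(),(ys*wt).sum()])/wt.sum()
for c in((253,169),(236,201)):
    v,p=dark(*c,w=2);print(v.astype(int));print(p,ray("top",p,.003))
E
```

```text
camC [0.35935683 0.03556471 1.56889444]Traceback (most recent call last):
  File "<stdin>", line 5, in <module>
  File "h.py", line 30, in fitrect
    o=np.polyfit(L[k,1-ax],L[k,ax],1)
    raise TypeError("expected non-empty vector for x")
TypeError: expected non-empty vector for x
```

```bash
python3 - <<'E'
import cv2,numpy as np
s=cv2.imread("pics/scene0.png")
cv2.imwrite("pics/s_tray.png",cv2.resize(s[265:340,185:270],None,fx=8,fy=8,interpolation=cv2.INTER_CUBIC))
E
```

```text
(no output)
```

View pics/s_tray.png

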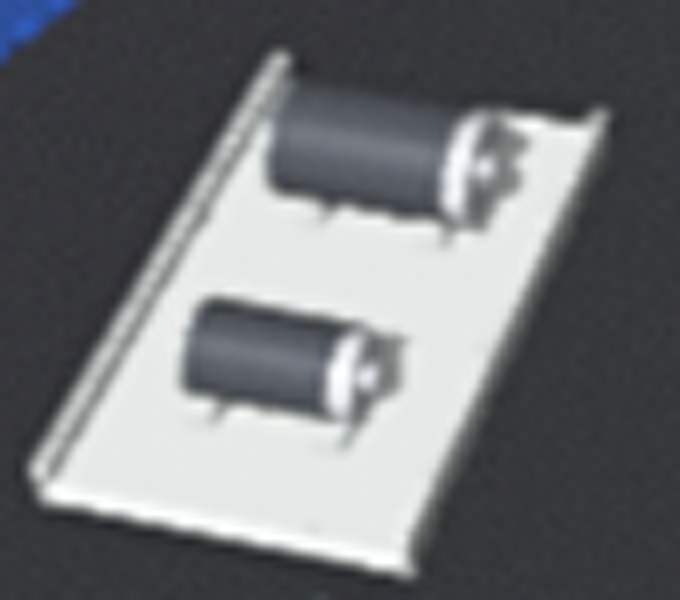

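The scene crop shows the large cell at about (233,286), with its button end on the right, which is +x. The tray's line-fit failed, so I'll loosen it.

```bash
python3 - <<'E'
from h import *
im=cv2.cvtColor(cv2.imread("pics/top0.png"),cv2.COLOR_BGR2GRAY).astype(np.float32)
for nm,r,z,th in(("box",(310,145,73,70),.034,110),("tray",(395,180,75,55),.006,125),("plate",(220,155,50,60),.004,125)):
    p=quad(0,*r,th,im=im); P=ray("top",p,z)[:,:2]
    (c,s,a)=cv2.minAreaRect(P.astype(np.float32)*1000);print(nm,c,s,a)
    try:
        c,a,s,e=fitrect(P); print(nm,c.round(4),np.degrees(a).round(2),s.round(4),e.round(1))
    except Exception as ex: print(ex)
for c in((253,169),(236,201)):
    cx,cy=c; v=im[cy-3:cy+4,cx-3:cx+4]; ys,xs=np.mgrid[cy-3:cy+4,cx-3:cx+4]; wt=np.clip(180-v,0,None); p=[(xs*wt).sum()/wt.sum(),(ys*wt).sum()/wt.sum()]
    print(v.astype(int)); print(p,ray("top",p,.002))
E
```

```text
box (562.5804443359375, -30.131866455078125) (164.82305908203125, 175.17660522460938) 11.170693397521973
box [ 0.5628 -0.0298] 11.31 [0.1623 0.1724] [ 0.  -0.2 -0.1  0.3]
tray (474.4102783203125, -302.54913330078125) (103.69966888427734, 154.33116149902344) 15.40576457977295
tray [ 0.4742 -0.3019] 15.38 [0.1019 0.1517] [ 0.2 -0.1  0.  -0.1]
plate (548.521240234375, 287.8677673339844) (43.71483612060547, 139.12506103515625) 62.702415466308594
plate [0.5486 0.2876] 62.59 [0.0424 0.138 ] [ 0.2  0.1 -1.3  0.9]
[[210 214 216 216 197 153 100]
 [211 210 200 200 213 216 195]
 [213 182 108  95 185 212 213]
 [210 180 109  82 182 207 212]
 [211 206 181 159 201 210 211]
 [209 211 212 208 211 210 202]
 [208 209 208 209 210 210 197]]
[np.float64(253.33259911894274), np.float64(167.9933920704846)] [[0.60200396 0.25923167 0.002     ]]
[[209 211 209 210 211 209 208]
 [209 211 204 199 209 210 208]
 [210 182 115 108 196 210 211]
 [212 168  87  77 185 210 209]
 [215 196 153 145 201 211 206]
 [208 217 216 214 214 212 206]
 [ 87 143 210 218 215 212 213]]
[np.float64(234.9534450651769), np.float64(201.58659217877096)] [[0.49498254 0.31580389 0.002     ]]
```

```bash
python3 - <<'E'
from h import *
def W(c,yaw,P):
    P=np.atleast_2d(P).astype(float);a=np.radians(yaw);R=np.array([[np.cos(a),-np.sin(a),0],[np.sin(a),np.cos(a),0],[0,0,1]])
    return P@R.T+[c[0],c[1],0]
bc,by=(.5633,-.0298),11.3
F={'pa':(-57.5,-30,51),'pb':(57.5,-30,51),'bay':(0,-30,21.5),'tip':(-23.75,-30,21.5)}
# lens top: x unknown
cor=[(sx*80,sy*85,34) for sx,sy in((1,1),(1,-1),(-1,-1),(-1,1))]
sw=[(-41.75,-12,29),(-41.75,-48,29),(30.75,-12,29),(30.75,-48,29)]
for n,(x0,y0,w,h) in(("top",(305,140,80,75)),("scene",(270,200,100,75))):
    im=cv2.imread(f"pics/{n}0.png");u=cv2.resize(im[y0:y0+h,x0:x0+w],None,fx=8,fy=8,interpolation=cv2.INTER_CUBIC)
    def dr(P,col):
        for q in proj(n,W(bc,by,np.array(P)/1000)):
            q=(q-[x0,y0]+.5)*8; cv2.drawMarker(u,tuple(int(round(v)) for v in q),col,cv2.MARKER_CROSS,12,1)
    dr(cor,(0,0,255));dr(sw,(0,255,255));dr(list(F.values()),(255,0,255))
    cv2.imwrite(f"pics/o_{n}.png",u)
E
```

```text
(no output)
```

View pics/o_top.png

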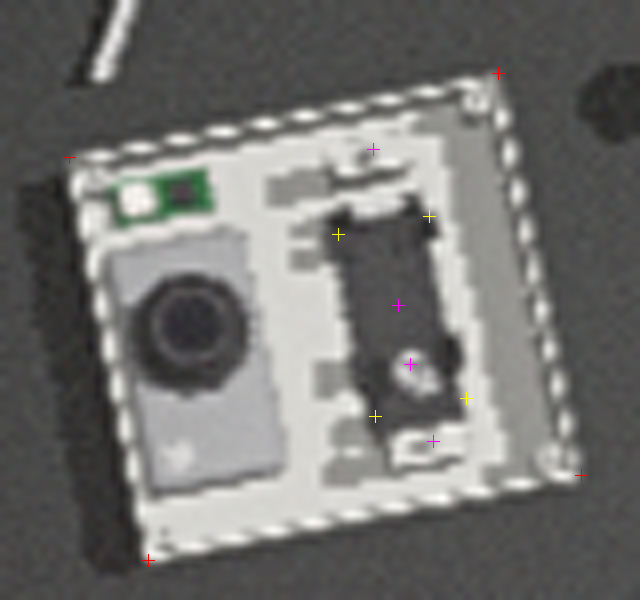

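View pics/o_scene.png

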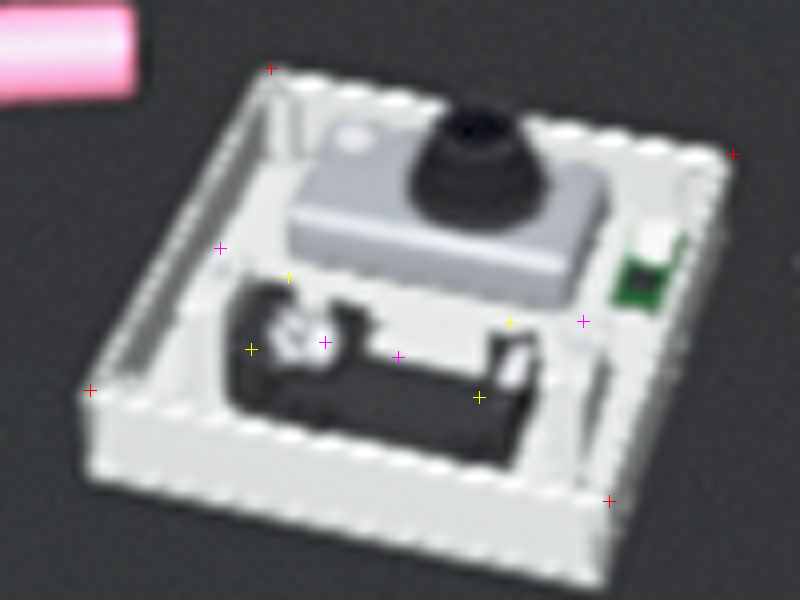

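The rim corners agree in both views. The contact face sits about 6 mm further towards +x than I drew it. That means the cradle, midway between the walls, is at box x=0, and the bay is at +5.5. I'll redraw to verify.

```bash
cat >> h.py <<'E'
def W(c,yaw,P):
    P=np.atleast_2d(P).astype(float);a=np.radians(yaw);R=np.array([[np.cos(a),-np.sin(a),0],[np.sin(a),np.cos(a),0],[0,0,1]])
    return P@R.T+[c[0],c[1],0]
def overlay(n,src,dst,win,c,yaw,groups,f=8):
    x0,y0,w,h=win
    im=cv2.imread(src);u=cv2.resize(im[y0:y0+h,x0:x0+w],None,fx=f,fy=f,interpolation=cv2.INTER_CUBIC)
    for P,col in groups:
        for q in proj(n,W(c,yaw,np.array(P)/1000)):
            q=(q-[x0,y0]+.5)*f; cv2.drawMarker(u,tuple(int(round(v)) for v in q),col,cv2.MARKER_CROSS,12,1)
    cv2.imwrite(dst,u)
E
python3 - <<'E'
from h import *
bc,by=(.5633,-.0298),11.3
cor=[(sx*80,sy*85,34) for sx,sy in((1,1),(1,-1),(-1,-1),(-1,1))]
sw=[(x,y,29) for x in(-36.25,36.25) for y in(-12,-48)]
post=[(s*57.5+dx,-30+dy,40) for s in(1,-1) for dx in(-6.5,6.5) for dy in(-15,15)]
pts=[(-57.5,-30,51),(57.5,-30,51),(5.5,-30,21.5),(-18.25,-30,21.5)]
G=[(cor,(0,0,255)),(sw,(0,255,255)),(pts,(255,0,255)),(post,(255,0,0))]
overlay("top","pics/top0.png","pics/o2_top.png",(305,140,80,75),bc,by,G)
overlay("scene","pics/scene0.png","pics/o2_scene.png",(270,200,100,75),bc,by,G)
a=cv2.imread("pics/o2_top.png");b=cv2.imread("pics/o2_scene.png")
E
```

```text
(no output)
```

View pics/o2_top.png

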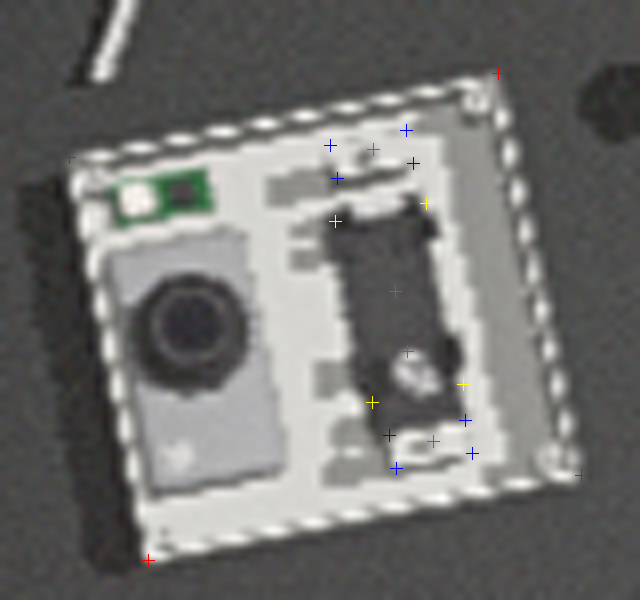

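View pics/o2_scene.png

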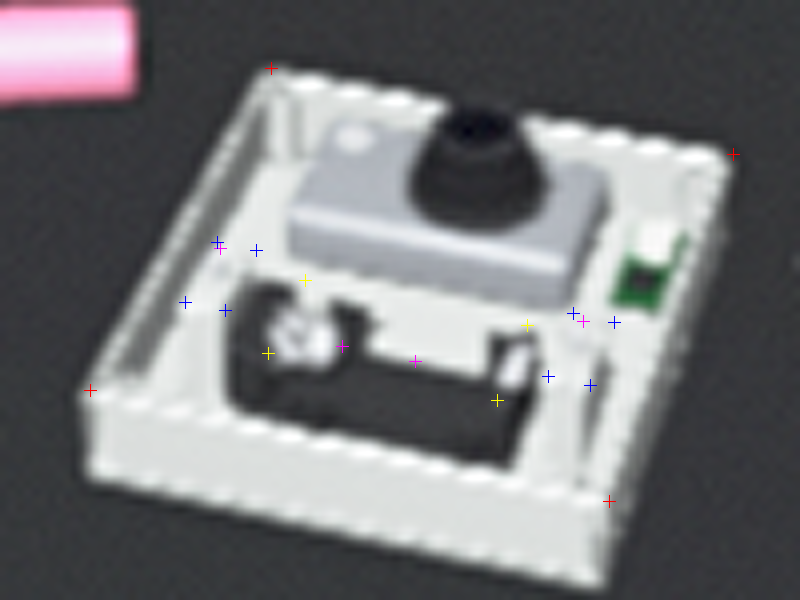

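Both views now agree with the box at (.5633,-.0298), yaw 11.3°. Cradle: the walls, posts and spring tip all land on their features. Next I'll measure the cell.

```bash
python3 - <<'E'
from h import *
im=cv2.cvtColor(cv2.imread("pics/top0.png"),cv2.COLOR_BGR2GRAY).astype(np.float32)
p=quad(0,411,195,22,30,118,im=im,inv=True)
P=ray("top",p,.0265)[:,:2]
(c,s,a)=cv2.minAreaRect(P.astype(np.float32)*1000);print(c,s,a)
# tray-place frame
t=W((.4742,-.3019),15.38,[(0,.035,0)])[0];print("place",t)
a=np.radians(15.38);e=np.array([[np.cos(a),np.sin(a)],[-np.sin(a),np.cos(a)]])
L=(P-t[:2])@e.T;print("along",L[:,0].min(),L[:,0].max(),"lat",np.percentile(L[:,1],[3,97]))
R=16.5
def cyl(x):return [(x,35+R*np.cos(k),26.5+R*np.sin(k)) for k in np.linspace(0,2*np.pi,9)[:-1]]
G=[(cyl(-30.75),(0,0,255)),(cyl(27.75),(0,255,0)),([(30.75,35,26.5)],(255,0,255)),([(sx*50,sy*75,6) for sx in(1,-1) for sy in (1,-1)],(255,255,0))]
overlay("top","pics/top0.png","pics/o_tt.png",(395,180,75,55),(.4742,-.3019),15.38,G)
overlay("scene","pics/scene0.png","pics/o_ts.png",(185,265,85,75),(.4742,-.3019),15.38,G)
E
```

```text
(464.045166015625, -260.88653564453125) (56.11942672729492, 23.094863891601562) 15.965338706970215
place [ 0.46491732 -0.26815342  0.        ]
along -0.027050840290877554 0.02907323698416261 lat [-0.00383633  0.01843017]
```

View pics/o_tt.png

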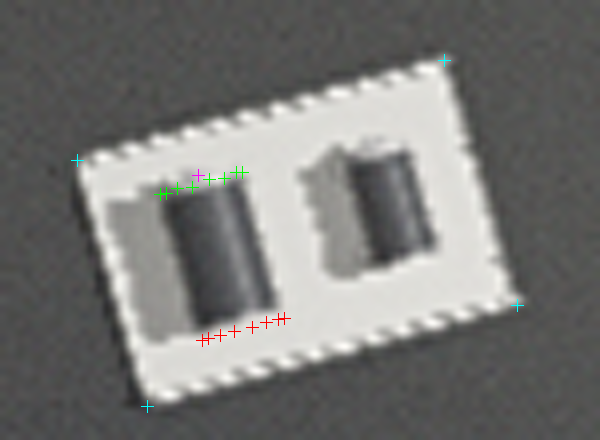

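View pics/o_ts.png

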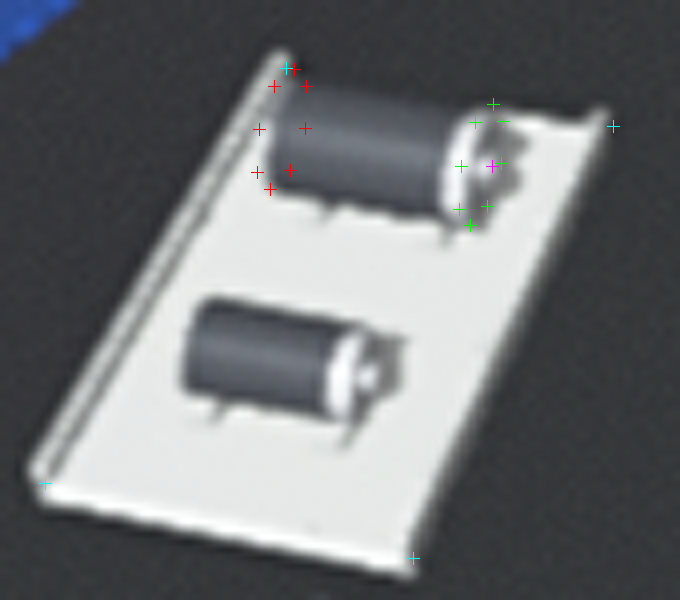

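The tray and cell predictions match both views: flat end in the top view at about (425,221), button at about (246,286) in the scene view. Cell centre is (.465,-.2675) with yaw 15.4°. Now I'll work out the approach moves.

```bash
cat > mv.py <<'E'
import numpy as np
from scipy.spatial.transform import Rotation as Ro
from station import sense
def tool(yaw,th=0,sg=1):
    p=np.radians(yaw);t=np.radians(th);a=np.array([np.cos(p),np.sin(p),0]);k=np.array([0,0,1.])
    x=np.cos(t)*a+np.sin(t)*k; y=np.sin(t)*a-np.cos(t)*k
    x=sg*x; return Ro.from_matrix(np.c_[x,y,np.cross(x,y)])
def cur():
    s=sense();return np.array(s["tcp_pos"]),Ro.from_quat(s["tool_rot"]),s
def delta(pos,rot,p0=None,r0=None):
    if p0 is None:p0,r0,_=cur()
    d=r0.inv().apply(np.asarray(pos)-p0); w=(r0.inv()*rot).as_rotvec()
    return np.r_[d,w].round(4).tolist()
E
python3 - <<'E'
from mv import *
p,r,s=cur();print(r.as_matrix().round(3))
for sg in(1,-1):
    print(sg,delta([.465,-.2675,.12],tool(15.4,0,sg)),delta([.465,-.2675,.0105],tool(15.4,0,sg)))
E
```

```text
[[-0.909 -0.001  0.418]
 [-0.418  0.002 -0.909]
 [-0.    -1.    -0.002]]
1 [-0.3106, 0.1109, -0.1869, -0.0003, -2.9796, -0.003] [-0.3106, 0.2204, -0.1867, -0.0003, -2.9796, -0.003]
-1 [-0.3106, 0.1109, -0.1869, 0.002, 0.162, -0.0002] [-0.3106, 0.2204, -0.1867, 0.002, 0.162, -0.0002]
```

Emit:
play_rows(deltas=[[-0.311,0.111,-0.187,0,0.162,0],[-0.311,0.111,-0.187,0,0.162,0],[-0.311,0.111,-0.187,0,0.162,0],[-0.311,0.111,-0.187,0,0.162,0],[-0.311,0.111,-0.187,0,0.162,0],[-0.311,0.111,-0.187,0,0.162,0],[-0.311,0.111,-0.187,0,0.162,0],[-0.311,0.111,-0.187,0,0.162,0],[-0.311,0.111,-0.187,0,0.162,0],[-0.311,0.111,-0.187,0,0.162,0],[-0.311,0.111,-0.187,0,0.162,0],[-0.311,0.111,-0.187,0,0.162,0]], gripper=0.055)

```text
t: 1.3
tcp_pos: [0.4652, -0.2696, 0.1207]
tool_rot: [0.094, -0.7, 0.701, -0.094]
force: [0.5, 0.0, -0.1]
finger_gap: 0.647
```

```bash
python3 - <<'E'
from mv import *
from station import snapshot
import cv2
p,r,s=cur();print(s["t"],p,s["q"].round(2),s["finger_gap"],s["force"])
print(delta([.465,-.2675,.0105],tool(15.4,0,-1)))
for n in("top","scene"):
    cv2.imwrite(f"pics/{n}1.png",cv2.cvtColor(snapshot(n),cv2.COLOR_RGB2BGR))
E
```

```text
1.3 [ 0.46524688 -0.26962404  0.12074384] [-0.73  0.57  1.75 -0.    0.82  0.57] 0.6465845669423055 [ 0.52493455  0.00311905 -0.07932962]
[-0.0003, 0.1102, -0.0022, -0.0012, -0.0019, -0.0005]
```

View pics/scene1.png

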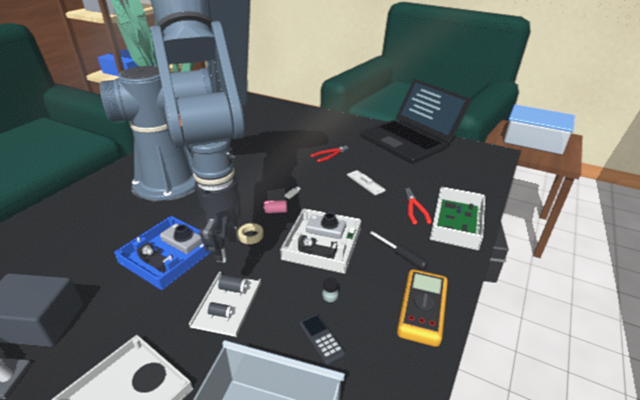

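The gripper is at about (215,238), above the cell, with nothing disturbed. Descending now.

Emit:
play_rows(deltas=[[0,0.04,-0.002,0,0,0],[0,0.075,-0.002,0,0,0],[0,0.09,-0.002,0,0,0],[0,0.1,-0.002,0,0,0],[0,0.11,-0.002,0,0,0],[0,0.11,-0.002,0,0,0],[0,0.11,-0.002,0,0,0]])

```text
t: 2.1
tcp_pos: [0.4653, -0.2666, 0.0108]
tool_rot: [0.094, -0.7, 0.701, -0.095]
force: [-0.4, 0.4, -0.2]
finger_gap: 0.642
```

```bash
python3 - <<'E'
from mv import *
from station import snapshot
import cv2
p,r,s=cur();print(s["t"],p,s["finger_gap"],s["force"])
print(delta([.465,-.2675,.0105],tool(15.4,0,-1)))
im=cv2.cvtColor(snapshot("scene"),cv2.COLOR_RGB2BGR)
cv2.imwrite("pics/s2.png",cv2.resize(im[210:345,170:310],None,fx=4.4,fy=4.4,interpolation=cv2.INTER_CUBIC))
E
```

```text
2.1 [ 0.46529135 -0.26662381  0.01078855] 0.6417561626574904 [-0.36418342  0.36341437 -0.22262086]
[0.0005, 0.0003, 0.0008, -0.0009, -0.0002, -0.0006]
```

View pics/s2.png

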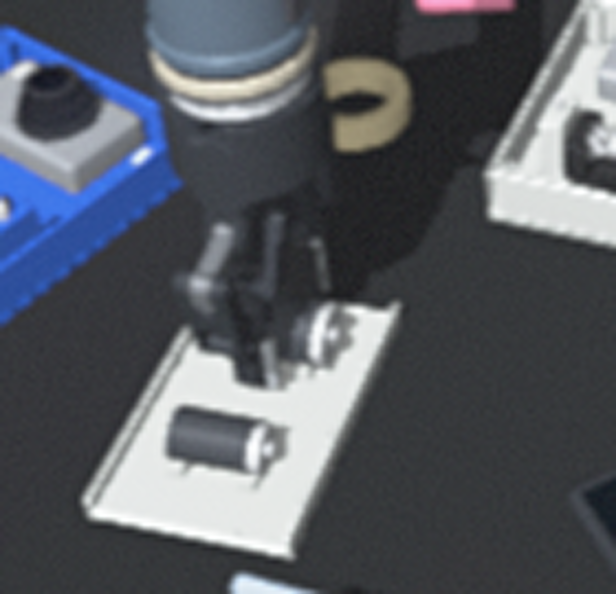

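The fingers straddle the large cell at (310,335) in this crop. Closing.

Emit:
play_rows(deltas=[[0,0,0,0,0,0],[0,0,0,0,0,0],[0,0,0,0,0,0],[0,0,0,0,0,0],[0,0,0,0,0,0],[0,0,0,0,0,0]], gripper=0.02, force=60)

```text
t: 2.75
tcp_pos: [0.4674, -0.2688, 0.0117]
tool_rot: [0.093, -0.699, 0.703, -0.096]
force: [2.6, -5.5, 5.0]
finger_gap: 0.363
```

Emit:
play_rows(deltas=[[0,-0.02,0,0,0,0],[0,-0.05,0,0,0,0],[0,-0.09,0,0,0,0],[0,-0.12,0,0,0,0],[0,-0.14,0,0,0,0],[0,-0.14,0,0,0,0],[0,-0.14,0,0,0,0]])

```text
t: 3.45
tcp_pos: [0.464, -0.2649, 0.1496]
tool_rot: [-0.095, 0.701, -0.7, 0.094]
force: [-0.3, 0.4, -1.6]
finger_gap: 0.369
```

```bash
python3 - <<'E'
from mv import *
from h import *
from station import snapshot
p,r,s=cur();print(s["t"],p,s["finger_gap"],s["force"])
for n in("top","scene"):
    cv2.imwrite(f"pics/{n}3.png",cv2.cvtColor(snapshot(n),cv2.COLOR_RGB2BGR))
# predicted cell at grasp
ez=r.as_matrix(); c=p-ez[:,1]*.016; ax=-ez[:,0]
print(c,ax)
R=16.5e-3
im=cv2.imread("pics/scene3.png");x0,y0,w,h=190,170,120,120;u=cv2.resize(im[y0:y0+h,x0:x0+w],None,fx=5,fy=5,interpolation=cv2.INTER_CUBIC)
for d,col in((-.03075,(0,0,255)),(.02775,(0,255,0))):
    P=[c+ax*d+R*(np.cos(k)*ez[:,2]+np.sin(k)*ez[:,1]) for k in np.linspace(0,6.28,9)]
    if d>0:P.append(c+ax*.03075)
    for q in proj("scene",np.array(P)):cv2.drawMarker(u,tuple(int(v) for v in (q-[x0,y0]+.5)*5),col,cv2.MARKER_CROSS,8,1)
cv2.imwrite("pics/s3.png",u)
E
```

```text
3.45 [ 0.46400146 -0.26493872  0.14958337] 0.36910795828822046 [-0.33040741  0.42533085 -1.64654067]
[ 0.46403118 -0.26497019  0.16558331] [ 0.96404889  0.26572191 -0.00126773]
```

View pics/s3.png

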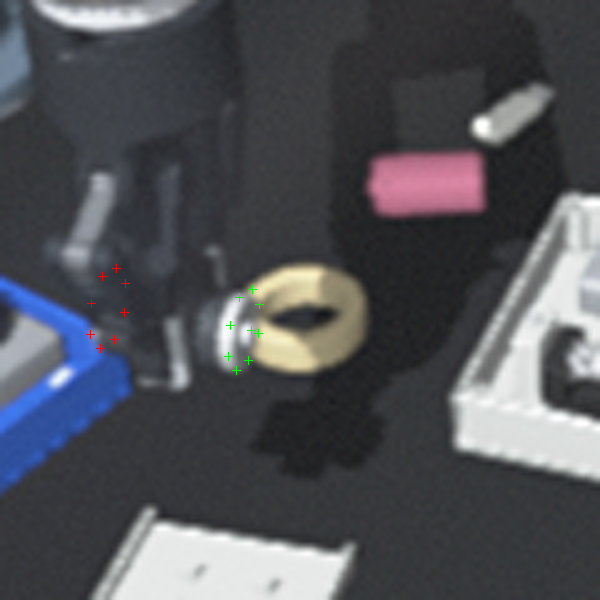

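The grasp is good: opening 31 mm, button end at about (240,236) in the full image as predicted. Next, moves to above the bay and in.

```bash
cat >> mv.py <<'E'
BY=11.3; BAY=np.array([.5746,-.0581,.0215]); H=.016
def bayT(x,z,th,y=0):
    p=np.radians(BY);a=np.array([np.cos(p),np.sin(p),0]);b=np.array([-np.sin(p),np.cos(p),0])
    r=tool(BY,th,-1); C=BAY+a*x/1000+b*y/1000+np.array([0,0,z/1000]); return C+H*r.as_matrix()[:,1],r
def where(h=None):
    "current cell pose in bay frame mm, deg"
    p,r,s=cur();m=r.as_matrix();C=p-H*m[:,1]-BAY;q=np.radians(BY)
    ax=-m[:,0]
    return np.array([C[0]*np.cos(q)+C[1]*np.sin(q),-C[0]*np.sin(q)+C[1]*np.cos(q),C[2]])*1000,np.degrees(np.arcsin(ax[2])),np.degrees(np.arctan2(ax[1],ax[0]))
E
python3 - <<'E'
from mv import *
print(where()); print(delta(*bayT(9,70,20)))
p0,r0=bayT(9,70,20)
for z in (40,25,18): print(delta(*bayT(9,z,20),p0,r0))
E
```

```text
(array([-149.25652988, -181.05233547,  143.09755526]), np.float64(-0.13605933637657852), np.float64(15.39948852351572))
[-0.1765, 0.0724, -0.1685, 0.0163, 0.0701, 0.3514]
[0.0103, 0.0282, 0.0, 0.0, 0.0, 0.0]
[0.0154, 0.0423, 0.0, 0.0, 0.0, 0.0]
[0.0178, 0.0489, 0.0, 0.0, 0.0, 0.0]
```

Emit:
play_rows(deltas=[[-0.1765,0.02,-0.1685,0.0163,0.0701,0.3514],[-0.1765,0.02,-0.1685,0.0163,0.0701,0.3514],[-0.1765,0.02,-0.1685,0.0163,0.0701,0.3514],[-0.1765,0.02,-0.1685,0.0163,0.0701,0.3514],[-0.1765,0.02,-0.1685,0.0163,0.0701,0.3514],[-0.1765,0.072,-0.1685,0.0163,0.0701,0.3514],[-0.1765,0.072,-0.1685,0.0163,0.0701,0.3514],[-0.1765,0.072,-0.1685,0.0163,0.0701,0.3514],[-0.1765,0.072,-0.1685,0.0163,0.0701,0.3514],[-0.1765,0.072,-0.1685,0.0163,0.0701,0.3514],[-0.1765,0.072,-0.1685,0.0163,0.0701,0.3514]])

```text
t: 4.65
tcp_pos: [0.5913, -0.0582, 0.0809]
tool_rot: [0.056, 0.703, -0.683, 0.193]
force: [0.5, 0.3, -1.3]
finger_gap: 0.364
```

```bash
cat > look.py <<'E'
from mv import *
from h import *
from station import snapshot
def look(tag,box=True):
    "overlay predicted held cell in both views"
    p,r,s=cur();m=r.as_matrix();c=p-m[:,1]*H;ax=-m[:,0];R=.0165
    for n,(x0,y0,w,hh),f in(("scene",(265,165,110,110),5),("top",(300,125,90,95),6)):
        im=cv2.cvtColor(snapshot(n),cv2.COLOR_RGB2BGR);cv2.imwrite(f"pics/{n}_{tag}.png",im)
        u=cv2.resize(im[y0:y0+hh,x0:x0+w],None,fx=f,fy=f,interpolation=cv2.INTER_CUBIC)
        for d,col in((-.03075,(0,0,255)),(.02775,(0,255,0))):
            P=[c+ax*d+R*(np.cos(k)*m[:,2]+np.sin(k)*m[:,1]) for k in np.linspace(0,6.28,9)]
            if d>0:P.append(c+ax*.03075)
            for q in proj(n,np.array(P)):cv2.drawMarker(u,tuple(int(v) for v in (q-[x0,y0]+.5)*f),col,cv2.MARKER_CROSS,7,1)
        cv2.imwrite(f"pics/c_{n}_{tag}.png",u)
E
python3 - <<'E'
from look import *
print(where(),sense()["force"],sense()["t"],sense()["q"].round(2)); look("4"); print(delta(*bayT(9,40,20)))
E
```

```text
(array([10.77946894, -3.27185049, 74.37165508]), np.float64(20.361854816537992), np.float64(11.338438039652727)) [ 0.45847933  0.33736982 -1.29508794] 4.65 [-0.38  0.64  1.89  0.56  0.36  0.49]
[0.0133, 0.0311, -0.0031, -0.0055, 0.0009, -0.0054]
```

View pics/c_scene_4.png

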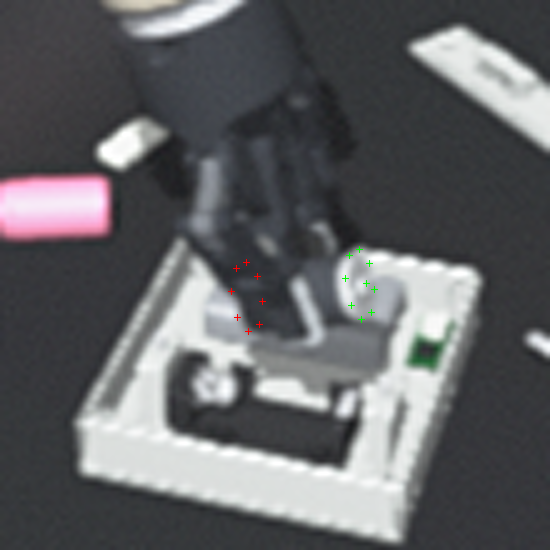

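View pics/c_top_4.png

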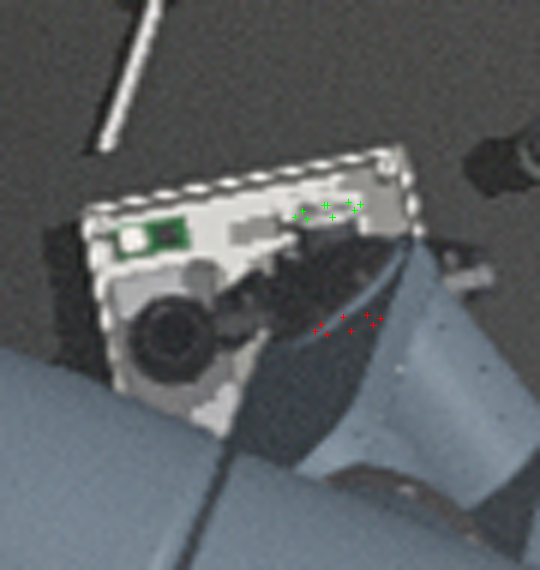

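Both views match: button end at about (337,222) in the scene view, over the bay. I'll descend to just above entry and let it settle.

Emit:
play_rows(deltas=[[0.005,0.014,0,0,0,0],[0.01,0.028,0,0,0,0],[0.0137,0.037,0,0,0,0],[0.0154,0.042,0,0,0,0],[0.0154,0.042,0,0,0,0],[0.0154,0.042,0,0,0,0]])

```text
t: 5.35
tcp_pos: [0.5908, -0.0572, 0.0342]
tool_rot: [0.055, 0.703, -0.682, 0.192]
force: [-0.4, -0.6, -1.4]
finger_gap: 0.364
```

```bash
python3 - <<'E'
from look import *
print(where(),sense()["force"],sense()["t"]); look("5"); print(delta(*bayT(9,25,20)))
p0,r0=bayT(9,25,20)
for a in((9,16,20),(5,15,20),(2,15,20),(-2,15,20),(-4.5,14.5,20)): print(delta(*bayT(*a),p0,r0))
E
```

```text
(array([10.51921725, -2.23232895, 27.67897665]), np.float64(20.19866251877931), np.float64(11.383363421916679)) [-0.3921669  -0.60947465 -1.43791232] 5.35
[0.0026, 0.0021, -0.0023, -0.0042, 0.0016, -0.0038]
[0.0031, 0.0085, 0.0, 0.0, 0.0, 0.0]
[0.0072, 0.008, 0.0, 0.0, 0.0, 0.0]
[0.01, 0.007, 0.0, 0.0, 0.0, 0.0]
[0.0138, 0.0056, 0.0, 0.0, 0.0, 0.0]
[0.0163, 0.0052, 0.0, 0.0, 0.0, 0.0]
```

View pics/c_scene_5.png

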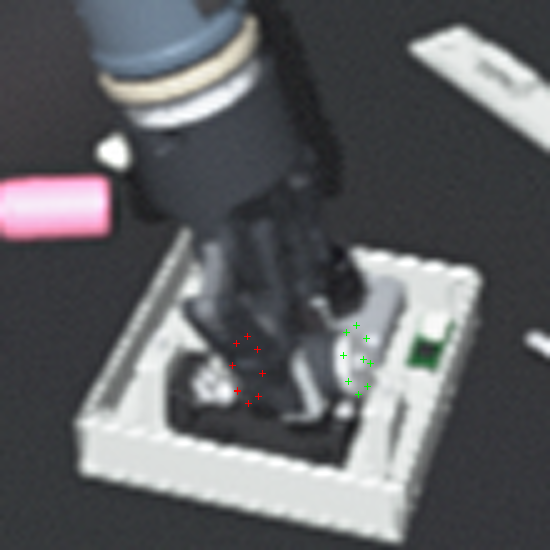

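The cell is down near the entry, clear of both spring and wall. I'll correct the 2 mm residual and settle.

Emit:
play_rows(deltas=[[0.0026,0.002,-0.0023,-0.004,0.0016,-0.004],[0.0026,0.002,-0.0023,-0.004,0.0016,-0.004],[0.0026,0.002,-0.0023,-0.004,0.0016,-0.004],[0.0026,0.002,-0.0023,-0.004,0.0016,-0.004]])

```text
t: 5.85
tcp_pos: [0.5883, -0.0551, 0.0309]
tool_rot: [0.053, 0.705, -0.681, 0.19]
force: [0.3, -0.0, -0.8]
finger_gap: 0.366
```

```bash
python3 - <<'E'
from look import *
print(where(),sense()["force"],sense()["t"]);look("6");print(where())
E
```

```text
(array([ 8.60689142,  0.26313207, 24.42828733]), np.float64(19.92920587189134), np.float64(11.290496072864077)) [ 0.31361302 -0.01601373 -0.79898625] 5.85
(array([ 8.60195445,  0.24426421, 24.38820032]), np.float64(19.927237242473804), np.float64(11.286418725768208))
```

View pics/c_top_6.png

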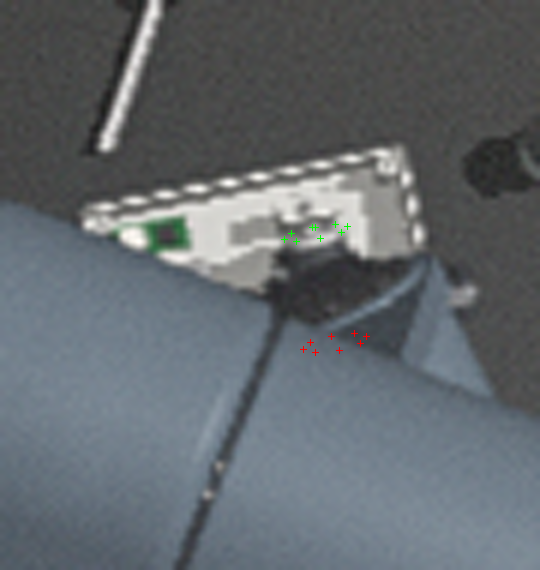

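The cell is at (8.6, 0.3, 24.4) mm in the bay frame with 20° tilt. Descending the last 8 mm.

Emit:
play_rows(deltas=[[0.001,0.003,0,0,0,0],[0.002,0.006,0,0,0,0],[0.003,0.008,0,0,0,0],[0.003,0.008,0,0,0,0],[0.003,0.008,0,0,0,0]])

```text
t: 6.45
tcp_pos: [0.5887, -0.0551, 0.0241]
tool_rot: [0.054, 0.705, -0.681, 0.191]
force: [-5.0, 1.2, 13.4]
finger_gap: 0.368
```

```bash
python3 - <<'E'
from look import *
print(where(),sense()["force"],sense()["t"]);look("7")
E
```

```text
(array([ 8.94612727,  0.14001491, 17.62143165]), np.float64(20.073941763394934), np.float64(11.29220227447636)) [-5.00369672  1.23882069 13.40417814] 6.45
```

View pics/c_scene_7.png

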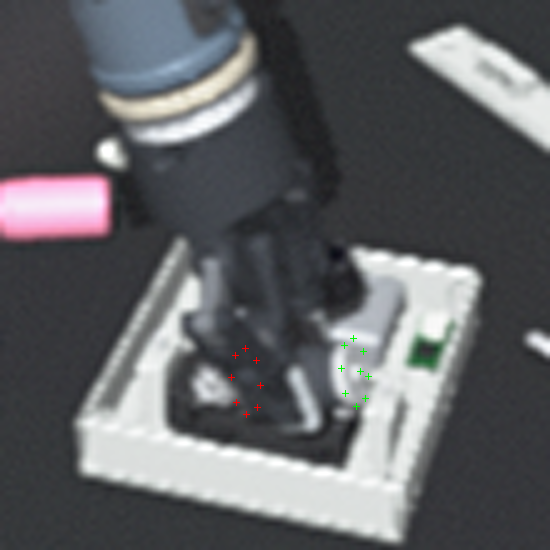

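The upward force is 13.4 N with 5 N towards -x, exactly along the 20° side normal. The cell's underside is resting on the contact wall's top edge, as the geometry gives for z≈17.6, so the pose estimate is good to about 1 mm. Pushing back against the spring now also relieves that contact.

Emit:
play_rows(deltas=[[0.0019,-0.001,0,0,0,0],[0.0037,-0.0017,0,0,0,0],[0.0056,-0.0022,0,0,0,0],[0.0076,-0.0026,0,0,0,0],[0.0097,-0.0028,0,0,0,0],[0.0118,-0.0028,0,0,0,0],[0.0118,-0.0028,0,0,0,0],[0.0118,-0.0028,0,0,0,0]])

```text
t: 7.35
tcp_pos: [0.5771, -0.0578, 0.021]
tool_rot: [0.054, 0.705, -0.681, 0.191]
force: [3.9, 0.7, 2.5]
finger_gap: 0.363
```

```bash
python3 - <<'E'
from look import *
print(where(),sense()["force"],sense()["t"]);look("8")
E
```

```text
(array([-3.00077439, -0.1783195 , 14.529894  ]), np.float64(19.97244389674539), np.float64(11.288017471092969)) [3.91842902 0.71206455 2.51377419] 7.35
```

View pics/c_scene_8.png

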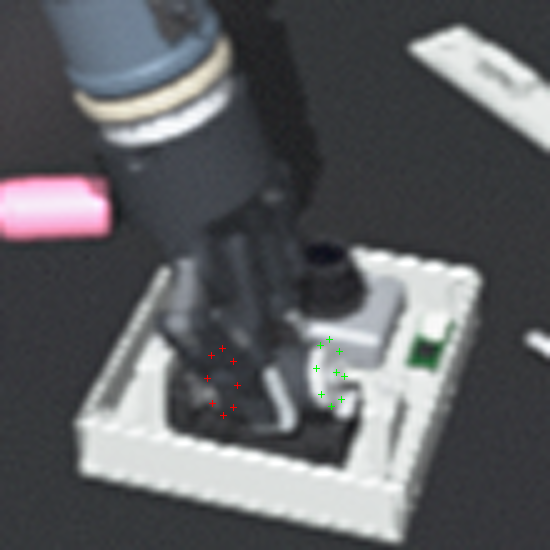

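The +x force of 4 N with the tilt still 20° means the spring is back about 5 mm, so step 1 is met. Next I'll compute the tip-down path.

```bash
python3 - <<'E'
from look import *
p0,r0,_=cur()
for a in((-4,14.3,20),(-4,12.8,18),(-4,10.8,15),(-4,8.5,12),(-4,6.5,9),(-4,4.5,6),(-4,2.9,3),(-4,1.0,0)): print(a,delta(*bayT(*a),p0,r0))
E
```

```text
(-4, 14.3, 20) [0.0009, -0.0001, -0.0002, -0.0004, 0.0, 0.0006]
(-4, 12.8, 18) [0.002, 0.0013, -0.0002, -0.0004, 0.0, -0.0343]
(-4, 10.8, 15) [0.0035, 0.0031, -0.0002, -0.0004, -0.0, -0.0867]
(-4, 8.5, 12) [0.0052, 0.0052, -0.0002, -0.0004, -0.0, -0.139]
(-4, 6.5, 9) [0.0067, 0.0069, -0.0002, -0.0004, -0.0, -0.1914]
(-4, 4.5, 6) [0.0082, 0.0086, -0.0002, -0.0004, -0.0, -0.2438]
(-4, 2.9, 3) [0.0095, 0.0099, -0.0002, -0.0004, -0.0, -0.2961]
(-4, 1.0, 0) [0.011, 0.0114, -0.0002, -0.0004, -0.0001, -0.3485]
```

Emit:
play_rows(deltas=[[0.001,0,0,0,0,0],[0.002,0.0013,0,0,0,-0.034],[0.0035,0.0031,0,0,0,-0.087],[0.0052,0.0052,0,0,0,-0.139],[0.0052,0.0052,0,0,0,-0.139]])

```text
t: 7.95
tcp_pos: [0.5756, -0.0586, 0.0144]
tool_rot: [0.004, 0.706, -0.693, 0.144]
force: [5.4, -0.6, -0.1]
finger_gap: 0.365
```

```bash
python3 - <<'E'
from look import *
print(where(),sense()["force"],sense()["t"])
p0,r0,_=cur()
for a in((-4,8.5,12),(-4,6.5,9),(-4,4.5,6),(-4,2.9,3),(-4,1.0,0)): print(a,delta(*bayT(*a),p0,r0))
E
```

```text
(array([-2.44296747, -0.67231884,  8.54602936]), np.float64(12.103311055654563), np.float64(11.414263988023018)) [ 5.43969607 -0.60150776 -0.13282099] 7.95
(-4, 8.5, 12) [0.0016, -0.0003, -0.0007, -0.0028, 0.0019, -0.0018]
(-4, 6.5, 9) [0.0028, 0.0016, -0.0007, -0.0029, 0.0019, -0.0542]
(-4, 4.5, 6) [0.0041, 0.0035, -0.0007, -0.0029, 0.0018, -0.1065]
(-4, 2.9, 3) [0.0052, 0.005, -0.0007, -0.0029, 0.0017, -0.1589]
(-4, 1.0, 0) [0.0065, 0.0067, -0.0007, -0.003, 0.0016, -0.2112]
```

Emit:
play_rows(deltas=[[0.0025,-0.0003,-0.0005,0,0,0],[0.0038,0.0016,-0.0005,0,0,-0.054],[0.005,0.0035,-0.0005,0,0,-0.106],[0.006,0.005,-0.0005,0,0,-0.159],[0.006,0.005,-0.0005,0,0,-0.159]])

```text
t: 8.45
tcp_pos: [0.5725, -0.0589, 0.0085]
tool_rot: [-0.05, 0.704, -0.703, 0.09]
force: [7.3, 0.9, 2.5]
finger_gap: 0.371
```

```bash
python3 - <<'E'
from look import *
print(where(),sense()["force"],sense()["t"]);look("9")
p0,r0,_=cur()
for a in((-4,2.0,2),(-4,0,0),(0,0,0)): print(a,delta(*bayT(*a),p0,r0))
E
```

```text
(array([-3.14939967, -0.31806154,  2.94182212]), np.float64(3.222608882056713), np.float64(11.337205977001803)) [7.27038869 0.92094457 2.54389087] 8.45
(-4, 2.0, 2) [0.0008, 0.001, -0.0004, -0.0031, 0.0001, -0.0222]
(-4, 0, 0) [0.0015, 0.0029, -0.0004, -0.0031, 0.0001, -0.0571]
(0, 0, 0) [-0.0025, 0.0032, -0.0004, -0.0031, 0.0001, -0.0571]
```

View pics/c_scene_9.png

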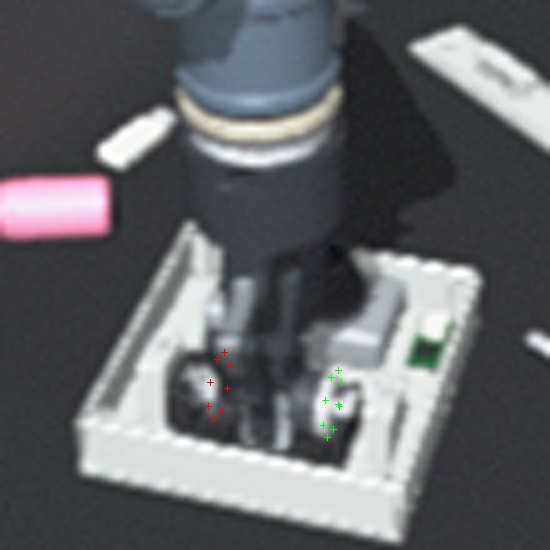

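The cell is inside between the walls, button end at about (332,245), with spring force 7.4 N (about 10 mm). I'll finish levelling, then ease back to the contact.

Emit:
play_rows(deltas=[[0.0008,0.001,0,0,0,-0.022],[0.0012,0.002,0,0,0,-0.045],[0.0012,0.0028,0,0,0,-0.06],[0.0012,0.0028,0,0,0,-0.06],[-0.0005,0.0028,0,0,0,-0.06],[-0.0015,0.0028,0,0,0,-0.06],[-0.0025,0.0028,0,0,0,-0.06],[-0.0025,0.0028,0,0,0,-0.06]])

```text
t: 9.35
tcp_pos: [0.5713, -0.0592, 0.0069]
tool_rot: [0.073, -0.703, 0.705, -0.067]
force: [0.3, -2.7, 14.3]
finger_gap: 0.365
```

```bash
python3 - <<'E'
from look import *
print(where(),sense()["force"],sense()["t"]);look("10")
p0,r0,_=cur()
for a in((0,0,0),): print(a,delta(*bayT(*a),p0,r0))
E
```

```text
(array([-3.28229264, -0.3706767 ,  1.38135013]), np.float64(-0.5119243974191325), np.float64(11.345900920092099)) [ 0.31468493 -2.71272982 14.25159535] 9.35
(0, 0, 0) [-0.0035, 0.0013, -0.0004, -0.0017, 0.0007, 0.0089]
```

View pics/c_scene_10.png

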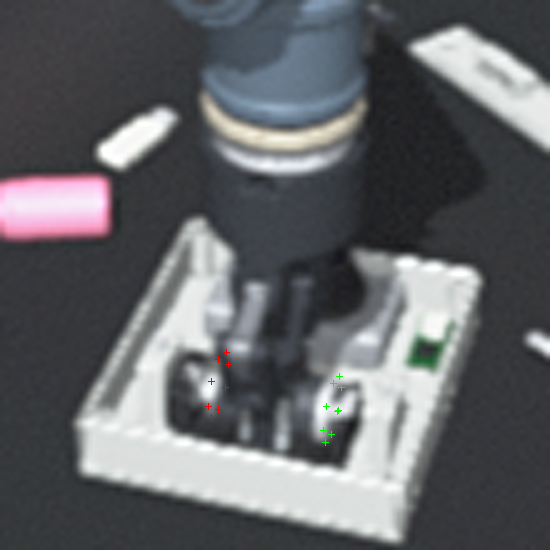

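The cell is level and pressed on the rails (14 N). I'll ease the downward force, let the spring carry it to the contact, and release.

Emit:
play_rows(deltas=[[-0.001,-0.001,0,0,0,0.009],[-0.002,-0.0012,0,0,0,0.009],[-0.003,-0.0012,0,0,0,0.009],[-0.003,-0.0012,0,0,0,0.009],[-0.003,-0.0012,0,0,0,0.009]])

```text
t: 9.95
tcp_pos: [0.5731, -0.0587, 0.0071]
tool_rot: [0.071, -0.703, 0.704, -0.069]
force: [-0.9, -4.7, 8.9]
finger_gap: 0.365
```

```bash
python3 - <<'E'
from look import *
print(where(),sense()["force"],sense()["t"])
E
```

```text
(array([-1.51512885, -0.30028874,  1.60039793]), np.float64(-0.12978767260639051), np.float64(11.357918836608736)) [-0.91462159 -4.68737989  8.86787668] 9.95
```

Emit:
play_rows(deltas=[[0,0,0,0,0,0],[0,0,0,0,0,0],[0,0,0,0,0,0],[0,0,0,0,0,0],[0,0,0,0,0,0]], gripper=0.046)

```text
t: 10.45
tcp_pos: [0.5735, -0.0571, 0.0062]
tool_rot: [-0.071, 0.704, -0.703, 0.069]
force: [-0.3, -0.1, -0.5]
finger_gap: 0.54
```

Emit:
play_rows(deltas=[[0,-0.01,0,0,0,0],[0,-0.03,0,0,0,0],[0,-0.06,0,0,0,0],[0,-0.1,0,0,0,0],[0,-0.14,0,0,0,0],[0,-0.18,0,0,0,0],[0,-0.18,0,0,0,0]])

```text
t: 11.15
tcp_pos: [0.5781, -0.0584, 0.1933]
tool_rot: [0.066, -0.702, 0.705, -0.074]
force: [-0.0, -0.7, -0.2]
finger_gap: 0.542
```

```bash
python3 - <<'E'
from look import *
print(sense()["force"],sense()["t"],sense()["finger_gap"])
R=16.5
def cyl(x):return [(5.5+x,-30+R*np.cos(k),21.5+R*np.sin(k)) for k in np.linspace(0,6.28,9)]
G=[(cyl(-30.75),(0,0,255)),(cyl(27.75)+[(36.25,-30,21.5)],(0,255,0))]
for n,w in(("top",(305,140,80,75)),("scene",(270,200,100,75))):
    cv2.imwrite(f"pics/{n}11.png",cv2.cvtColor(snapshot(n),cv2.COLOR_RGB2BGR))
    overlay(n,f"pics/{n}11.png",f"pics/o_{n}11.png",w,(.5633,-.0298),11.3,G)
E
```

```text
[-0.00218217 -0.66678499 -0.23016176] 11.15 0.5415142614145131
```

View pics/o_scene11.png

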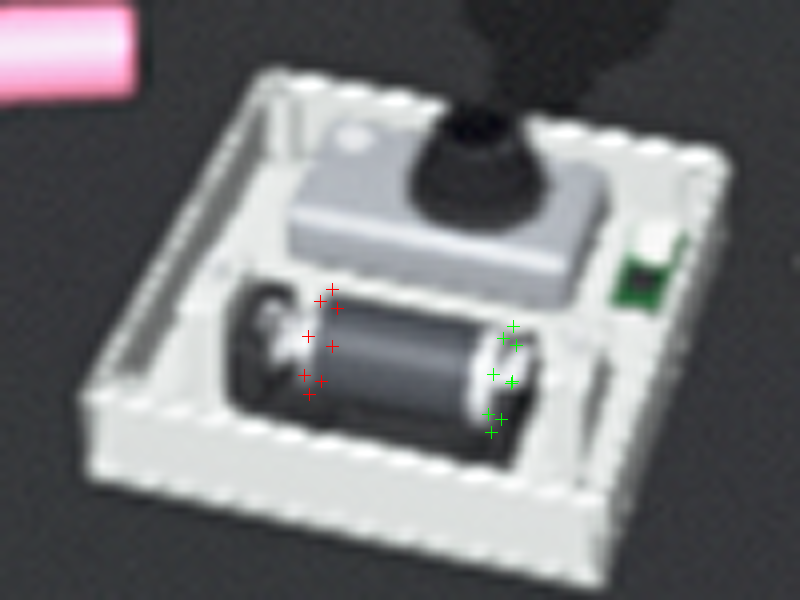

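View pics/o_top11.png

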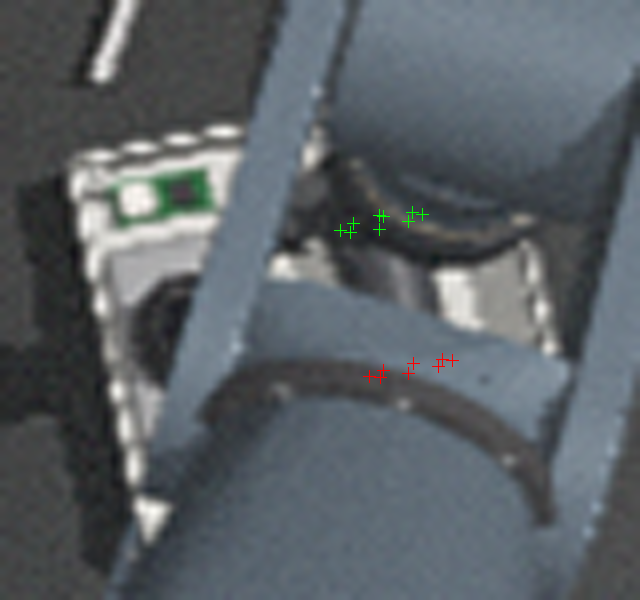

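```bash
python3 - <<'E'
from h import *
im=cv2.imread("pics/scene11.png");x0,y0,w,h=293,228,50,36;f=15
u=cv2.resize(im[y0:y0+h,x0:x0+w],None,fx=f,fy=f,interpolation=cv2.INTER_CUBIC)
# silhouette lines of the seated cell (dx,dz shift tries)
for dz,col in((0,(0,0,255)),(2.5,(0,255,255))):
    for k in np.radians([115,100,130,-65,-50,-80]):
        q=proj("scene",W((.5633,-.0298),11.3,np.array([(5.5+x,-30+16.5*np.cos(k),21.5+dz+16.5*np.sin(k)) for x in(-30.75,27.75)])/1000))
        a,b=[tuple(int(v) for v in (p-[x0,y0]+.5)*f) for p in q]; cv2.line(u,a,b,col,1)
cv2.imwrite("pics/z11.png",u)
E
```

```text
(no output)
```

View pics/z11.png

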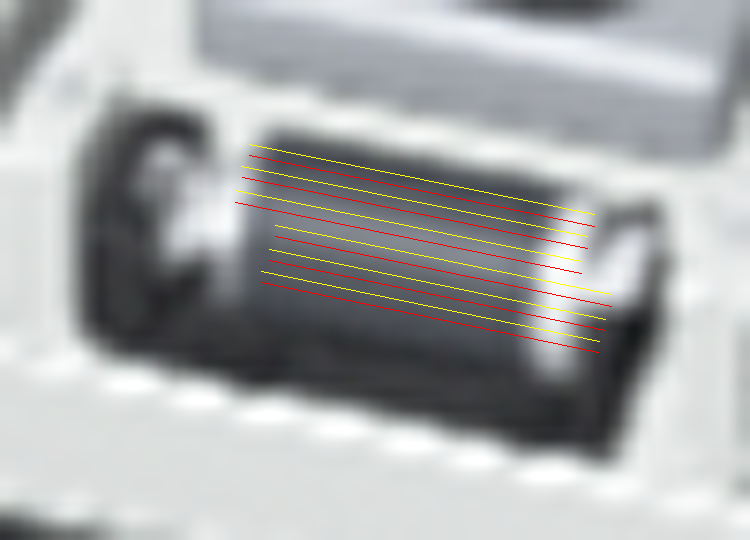

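The cell lies level and parallel to the bay between the walls, flat end at about (311,243) and button ring at about (330,250). The spring cap is against the flat end. I'll move to the plate and recheck from the top once the arm is clear.

```bash
python3 - <<'E'
from mv import *
print(delta([.5486,.2876,.15],tool(-27.5,0,-1)),sense()["q"].round(2))
E
```

```text
[-0.0421, 0.0381, -0.3435, -0.0004, 0.6773, -0.0017] [-0.29  0.52  1.6  -0.    1.02  1.08]
```

Emit:
play_rows(deltas=[[-0.042,0.038,-0.343,0,0.677,0],[-0.042,0.038,-0.343,0,0.677,0],[-0.042,0.038,-0.343,0,0.677,0],[-0.042,0.038,-0.343,0,0.677,0],[-0.042,0.038,-0.343,0,0.677,0],[-0.042,0.038,-0.343,0,0.677,0],[-0.042,0.038,-0.343,0,0.677,0],[-0.042,0.038,-0.343,0,0.677,0],[-0.042,0.038,-0.343,0,0.677,0],[-0.042,0.038,-0.343,0,0.677,0],[-0.042,0.038,-0.343,0,0.677,0],[-0.042,0.038,-0.343,0,0.677,0]], gripper=0.035)

```text
t: 12.45
tcp_pos: [0.5487, 0.2853, 0.1488]
tool_rot: [-0.168, -0.686, 0.687, 0.169]
force: [-0.0, 1.4, 0.1]
finger_gap: 0.408
```

```bash
python3 - <<'E'
from look import *
s=sense();print(s["tcp_pos"],s["force"],s["t"],s["finger_gap"],s["q"].round(2))
print(delta([.5486,.2876,.04],tool(-27.5,0,-1)))
R=16.5
def cyl(x):return [(5.5+x,-30+R*np.cos(k),21.5+R*np.sin(k)) for k in np.linspace(0,6.28,9)]
G=[(cyl(-30.75),(0,0,255)),(cyl(27.75)+[(36.25,-30,21.5)],(0,255,0))]
for n,w in(("top",(305,140,80,75)),("scene",(270,200,100,75))):
    cv2.imwrite(f"pics/{n}12.png",cv2.cvtColor(snapshot(n),cv2.COLOR_RGB2BGR))
    overlay(n,f"pics/{n}12.png",f"pics/o_{n}12.png",w,(.5633,-.0298),11.3,G)
E
```

```text
[0.54866337 0.28528707 0.14876524] [-0.00993862  1.41910759  0.14189066] 12.45 0.4084268456995578 [0.3  0.62 1.52 0.   1.   2.35]
[0.001, 0.1088, -0.0021, -0.0008, -0.0025, 0.0014]
```

View pics/o_top12.png

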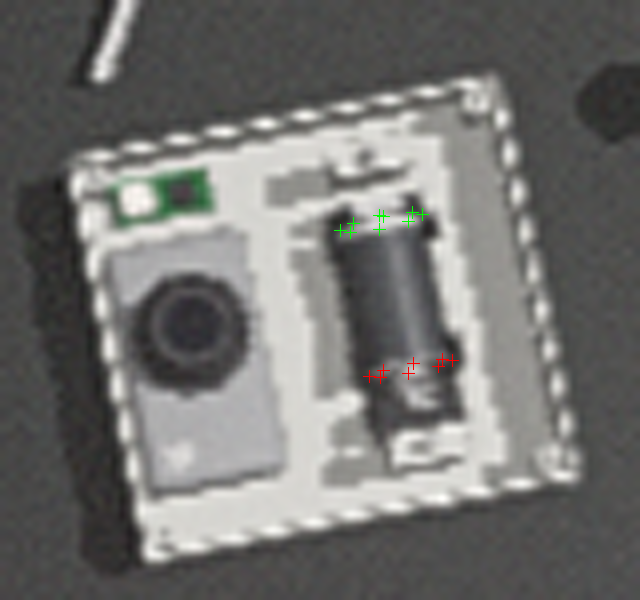

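View pics/scene12.png

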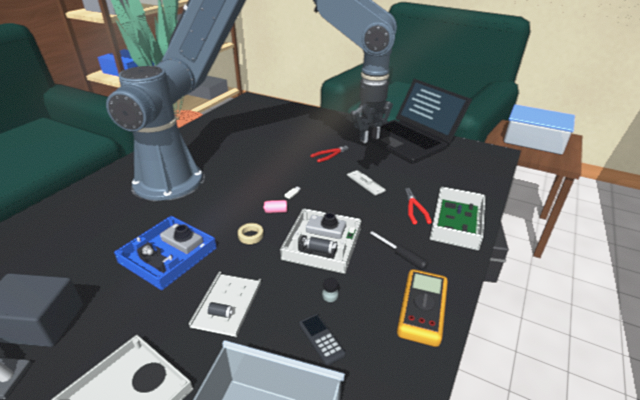

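From the top the cell sits on the predicted home outline, ends at about (352,167) and (356,186), with nothing else moved. Now I'll lower onto the plate rib.

Emit:
play_rows(deltas=[[0,0.04,-0.002,0,0,0],[0,0.08,-0.002,0,0,0],[0,0.1,-0.002,0,0,0],[0,0.109,-0.002,0,0,0],[0,0.109,-0.002,0,0,0],[0,0.109,-0.002,0,0,0]])

```text
t: 13.15
tcp_pos: [0.55, 0.289, 0.0407]
tool_rot: [0.168, 0.687, -0.686, -0.168]
force: [0.6, 0.1, 0.8]
finger_gap: 0.409
```

```bash
python3 - <<'E'
from look import *
s=sense();print(s["tcp_pos"],s["force"],s["t"],s["finger_gap"])
print(delta([.5486,.2876,.0065],tool(-27.5,0,-1)))
im=cv2.cvtColor(snapshot("scene"),cv2.COLOR_RGB2BGR);cv2.imwrite("pics/s13.png",cv2.resize(im[130:215,325:415],None,fx=7,fy=7,interpolation=cv2.INTER_CUBIC))
E
```

```text
[0.55004483 0.28895204 0.0407346 ] [0.6435181  0.05816878 0.82143615] 13.15 0.40935961037116325
[0.0007, 0.0342, 0.0019, 0.0011, -0.0003, -0.0001]
```

View pics/s13.png

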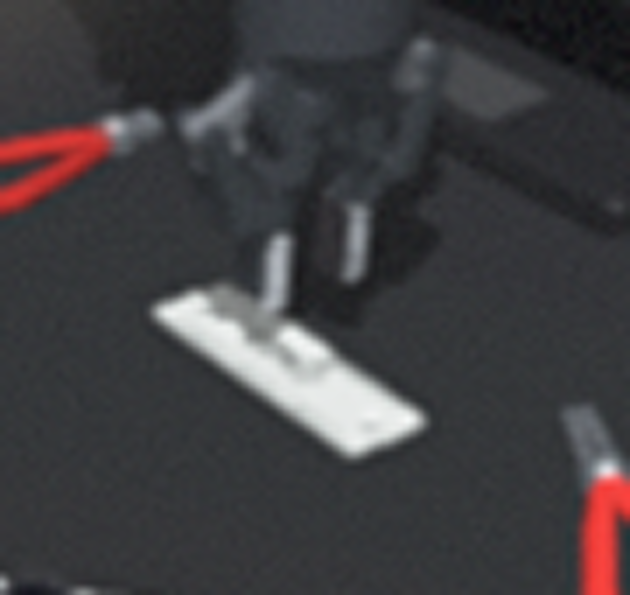

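The fingers straddle the rib at about (300,345) in this crop. Lower and close.

Emit:
play_rows(deltas=[[0,0.014,0.001,0,0,0],[0,0.026,0.001,0,0,0],[0,0.032,0.001,0,0,0],[0,0.034,0.001,0,0,0],[0,0.034,0.001,0,0,0]])

```text
t: 13.7
tcp_pos: [0.5481, 0.288, 0.005]
tool_rot: [-0.167, -0.687, 0.687, 0.169]
force: [1.1, 0.7, -0.1]
finger_gap: 0.412
```

Emit:
play_rows(deltas=[[0,0,0,0,0,0],[0,0,0,0,0,0],[0,0,0,0,0,0],[0,0,0,0,0,0],[0,0,0,0,0,0],[0,0,0,0,0,0]], gripper=0.0, force=60)

```text
t: 14.3
tcp_pos: [0.5488, 0.2882, 0.0062]
tool_rot: [0.168, 0.687, -0.687, -0.168]
force: [-0.8, 0.5, 3.4]
finger_gap: 0.119
```

```bash
python3 - <<'E'
from look import *
s=sense();print(s["tcp_pos"],s["force"],s["t"],s["finger_gap"])
print(delta([.5486,.2876,.0065],tool(-27.5,0,-1)))
E
```

```text
[0.54882205 0.28821139 0.0061783 ] [-0.82971296  0.53950434  3.4040141 ] 14.3 0.11859003920370419
[-0.0001, -0.0003, 0.0006, 0.0003, 0.0001, 0.0007]
```

Emit:
play_rows(deltas=[[0,-0.02,0,0,0,0],[0,-0.06,0,0,0,0],[0,-0.1,0,0,0,0],[0,-0.13,0,0,0,0],[0,-0.13,0,0,0,0]])

```text
t: 14.8
tcp_pos: [0.5516, 0.289, 0.1402]
tool_rot: [0.17, 0.689, -0.685, -0.166]
force: [1.0, 0.2, 0.2]
finger_gap: 0.12
```

```bash
cat >> look.py <<'E'
def plook(tag,wins,off=(0,0,0)):
    "overlay the held plate's corners/holes; off: plate origin in tool frame (x,y,z)"
    p,r,s=cur();m=r.as_matrix();o=p+m@np.array(off)
    L=lambda x,y,z:o+m@(np.array([-x,-z,-y])/1000)
    for n,(x0,y0,w,hh),f in wins:
        im=cv2.cvtColor(snapshot(n),cv2.COLOR_RGB2BGR);cv2.imwrite(f"pics/{n}_{tag}.png",im)
        u=cv2.resize(im[y0:y0+hh,x0:x0+w],None,fx=f,fy=f,interpolation=cv2.INTER_CUBIC)
        for P,col in(([L(sx*68,sy*20,4) for sx in(1,-1) for sy in(1,-1)],(0,0,255)),([L(57.5,0,4),L(-57.5,0,4)],(255,0,255)),([L(sx*22,sy*6,20) for sx in(1,-1) for sy in(1,-1)],(0,160,0))):
            for q in proj(n,np.array(P)):cv2.drawMarker(u,tuple(int(v) for v in (q-[x0,y0]+.5)*f),col,cv2.MARKER_CROSS,9,1)
        cv2.imwrite(f"pics/p_{n}_{tag}.png",u)
E
python3 - <<'E'
from look import *
s=sense();print(s["tcp_pos"],s["force"],s["t"],s["finger_gap"])
plook("14",(("scene",(310,90,110,110),6),("top",(200,130,100,100),6)),(0,.006,0))
E
```

```text
[0.55156608 0.28900909 0.14023143] [0.97705463 0.21371237 0.24962979] 14.8 0.12037384627599147
```

View pics/p_scene_14.png

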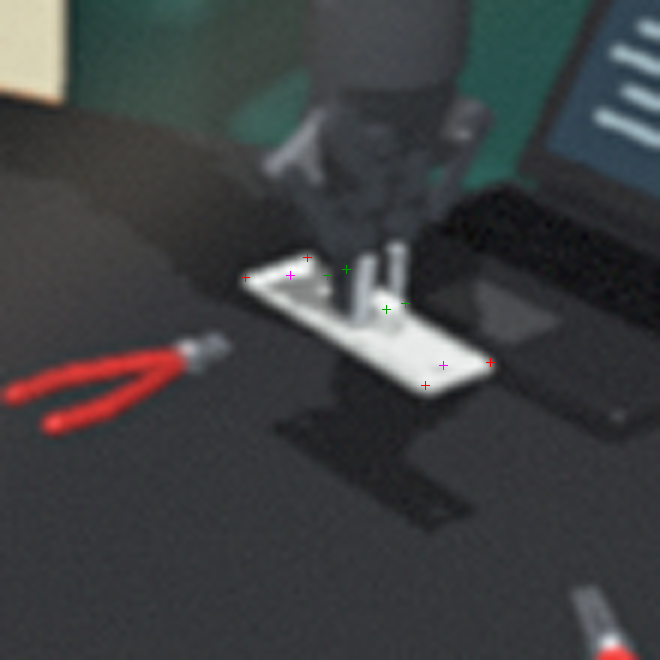

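View pics/p_top_14.png

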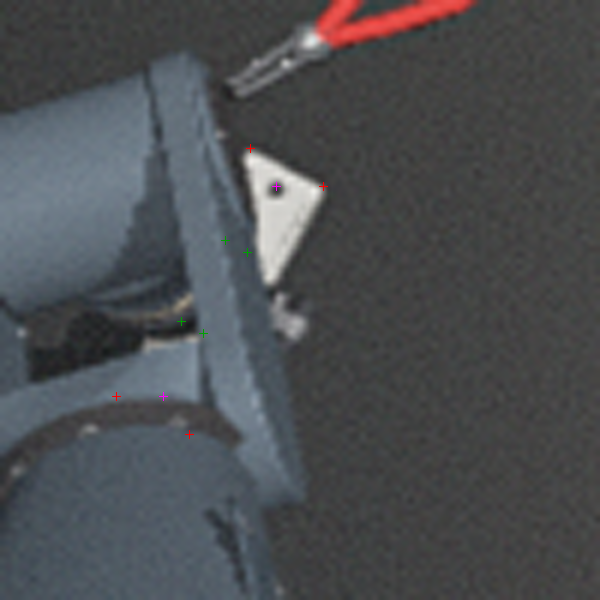

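The overlay coincides with the plate: hole at (246,161) in the top view, corners in both views. Carry it over the posts.

```bash
python3 - <<'E'
from mv import *
print(delta([.5692,-.0592,.14],tool(11.3,0,-1)))
E
```

```text
[-0.1787, -0.0042, 0.2984, 0.0002, -0.677, 0.0011]
```

Emit:
play_rows(deltas=[[-0.1787,-0.004,0.2984,0,-0.677,0],[-0.1787,-0.004,0.2984,0,-0.677,0],[-0.1787,-0.004,0.2984,0,-0.677,0],[-0.1787,-0.004,0.2984,0,-0.677,0],[-0.1787,-0.004,0.2984,0,-0.677,0],[-0.1787,-0.004,0.2984,0,-0.677,0],[-0.1787,-0.004,0.2984,0,-0.677,0],[-0.1787,-0.004,0.2984,0,-0.677,0],[-0.1787,-0.004,0.2984,0,-0.677,0],[-0.1787,-0.004,0.2984,0,-0.677,0],[-0.1787,-0.004,0.2984,0,-0.677,0],[-0.1787,-0.004,0.2984,0,-0.677,0]])

```text
t: 16.1
tcp_pos: [0.569, -0.0572, 0.1392]
tool_rot: [-0.071, 0.704, -0.703, 0.07]
force: [0.2, 0.1, -1.1]
finger_gap: 0.12
```

```bash
python3 - <<'E'
from look import *
s=sense();print(s["tcp_pos"],s["force"],s["t"],s["finger_gap"])
print(delta([.5692,-.0592,.081],tool(11.3,0,-1)))
E
```

```text
[ 0.56895897 -0.05722749  0.13923312] [ 0.22464154  0.0597575  -1.10693274] 16.1 0.12001331458831196
[0.0, 0.0582, 0.0021, 0.0013, 0.0025, 0.0023]
```

Emit:
play_rows(deltas=[[0,0.02,0.001,0,0,0],[0,0.04,0.001,0,0,0],[0,0.053,0.001,0,0,0],[0,0.058,0.001,0,0,0],[0,0.058,0.001,0,0,0],[0,0.058,0.001,0,0,0]])

```text
t: 16.7
tcp_pos: [0.57, -0.06, 0.0821]
tool_rot: [-0.07, 0.704, -0.704, 0.07]
force: [-0.3, -0.2, -0.0]
finger_gap: 0.12
```

```bash
python3 - <<'E'
from look import *
s=sense();print(s["tcp_pos"],s["force"],s["t"],s["finger_gap"])
print(delta([.5692,-.0592,.06],tool(11.3,0,-1)))
plook("15",(("scene",(265,165,110,110),6),("top",(300,125,90,95),6)),(0,.006,0))
E
```

```text
[ 0.57004666 -0.06000445  0.08207488] [-0.25559418 -0.24768817 -0.0127916 ] 16.7 0.11959141033159199
[0.0007, 0.0221, -0.001, 0.0001, 0.0004, 0.0004]
```

View pics/p_scene_15.png

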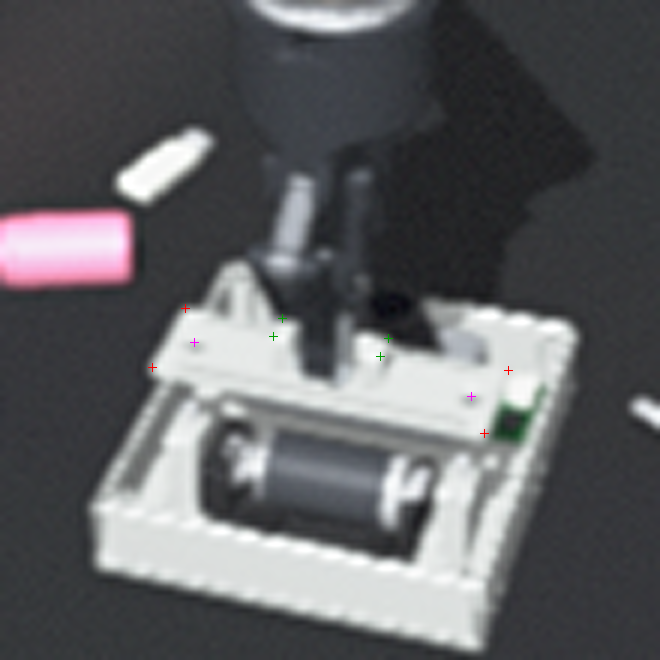

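View pics/p_top_15.png

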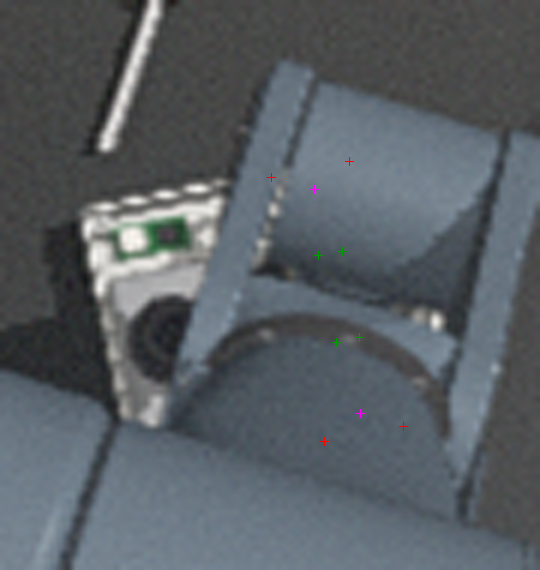

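The overlay fits the plate in the scene view, holes at about (297,222) and (343,231). The seated cell and posts are visible beneath it. Lowering slowly onto the pin tips.

Emit:
play_rows(deltas=[[0.0007,0.008,-0.001,0,0,0],[0.0007,0.016,-0.001,0,0,0],[0.0007,0.022,-0.001,0,0,0],[0.0007,0.024,-0.001,0,0,0],[0.0007,0.026,-0.001,0,0,0],[0.0007,0.028,-0.001,0,0,0],[0.0007,0.028,-0.001,0,0,0]])

```text
t: 17.5
tcp_pos: [0.5687, -0.0594, 0.0534]
tool_rot: [-0.07, 0.704, -0.704, 0.069]
force: [0.1, 0.1, -1.4]
finger_gap: 0.12
```

```bash
python3 - <<'E'
from look import *
s=sense();print(s["tcp_pos"],s["force"],s["ft_torque"],s["t"],s["finger_gap"])
print(delta([.5692,-.0592,.046],tool(11.3,0,-1)))
plook("16",(("scene",(265,165,110,110),6),),(0,.006,0))
E
```

```text
[ 0.56865636 -0.05941375  0.05340935] [ 0.12180186  0.07762684 -1.35870071] [-0.0204702   0.05054309 -0.02186803] 17.5 0.12043676038726212
[-0.0006, 0.0074, -0.0001, 0.0004, -0.0001, 0.0014]
```

View pics/p_scene_16.png

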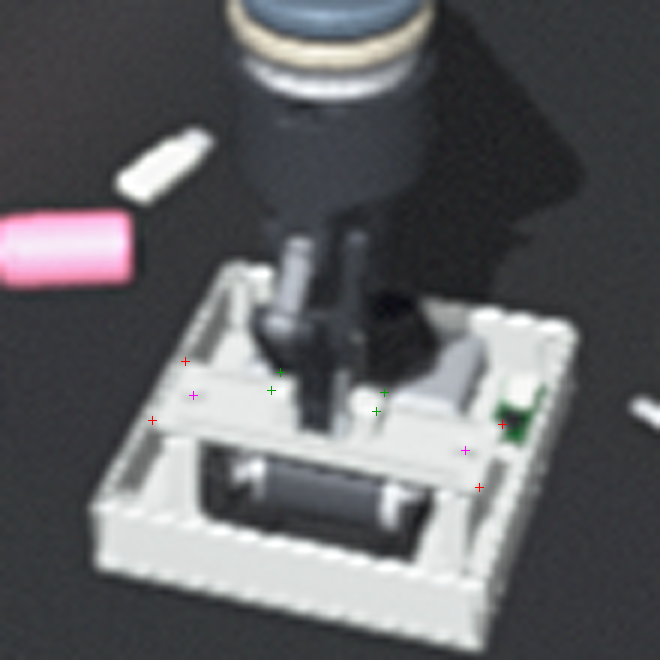

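There's no contact force with the underside about 4 mm below the pin tips, so the pins have entered the holes. Lowering the rest.

Emit:
play_rows(deltas=[[0,0.002,0,0,0,0],[0,0.004,0,0,0,0],[0,0.006,0,0,0,0],[0,0.0065,0,0,0,0],[0,0.0065,0,0,0,0]])

```text
t: 18.05
tcp_pos: [0.5686, -0.0596, 0.0469]
tool_rot: [-0.07, 0.704, -0.704, 0.069]
force: [0.5, -1.6, -1.0]
finger_gap: 0.121
```

```bash
python3 - <<'E'
from look import *
s=sense();print(s["tcp_pos"],s["force"],s["ft_torque"],s["t"],s["finger_gap"])
E
```

```text
[ 0.56862149 -0.05957569  0.04693681] [ 0.52449339 -1.63940119 -1.00288323] [-0.43662674  0.07036273  0.04953731] 18.05 0.12052814060059533
```

Emit:
play_rows(deltas=[[0,0.0005,0,0,0,0],[0,0.001,0,0,0,0],[0,0.0015,0,0,0,0],[0,0.0015,0,0,0,0]])

```text
t: 18.45
tcp_pos: [0.5686, -0.0595, 0.0462]
tool_rot: [0.07, -0.704, 0.704, -0.069]
force: [-1.1, -3.6, 4.3]
finger_gap: 0.122
```

Emit:
play_rows(deltas=[[0,0,0,0,0,0],[0,0,0,0,0,0],[0,0,0,0,0,0],[0,0,0,0,0,0]], gripper=0.03)

```text
t: 18.85
tcp_pos: [0.5686, -0.0589, 0.0454]
tool_rot: [-0.07, 0.704, -0.703, 0.069]
force: [-0.1, 0.2, -1.1]
finger_gap: 0.351
```

Emit:
play_rows(deltas=[[0,-0.01,0,0,0,0],[0,-0.03,0,0,0,0],[0,-0.07,0,0,0,0],[0,-0.11,0,0,0,0],[0,-0.15,0,0,0,0],[0,-0.19,0,0,0,0],[0,-0.19,0.04,0,0,0],[0,-0.19,0.09,0,0,0],[0,-0.19,0.14,0,0,0],[0,-0.19,0.19,0,0,0],[0,-0.19,0.24,0,0,0],[0,-0.19,0.24,0,0,0]])

```text
t: 20.05
tcp_pos: [0.6166, -0.3021, 0.2359]
tool_rot: [0.067, -0.702, 0.706, -0.068]
force: [-0.4, 0.6, -0.1]
finger_gap: 0.352
```

```bash
python3 - <<'E'
from look import *
s=sense();print(s["tcp_pos"],s["force"],s["t"],s["finger_gap"])
G=[([(sx*68,-30+sy*20,44) for sx in(1,-1) for sy in(1,-1)],(0,0,255)),([(57.5,-30,51),(-57.5,-30,51)],(255,0,255)),([(sx*22,-30+sy*6,60) for sx in(1,-1) for sy in(1,-1)],(0,160,0))]
for n,w in(("top",(305,140,80,75)),("scene",(270,200,100,75))):
    cv2.imwrite(f"pics/{n}17.png",cv2.cvtColor(snapshot(n),cv2.COLOR_RGB2BGR))
    overlay(n,f"pics/{n}17.png",f"pics/o_{n}17.png",w,(.5633,-.0298),11.3,G)
E
```

```text
[ 0.61656058 -0.30209887  0.23590004] [-0.37202308  0.59174994 -0.10791314] 20.05 0.35203703808704195
```

View pics/o_top17.png

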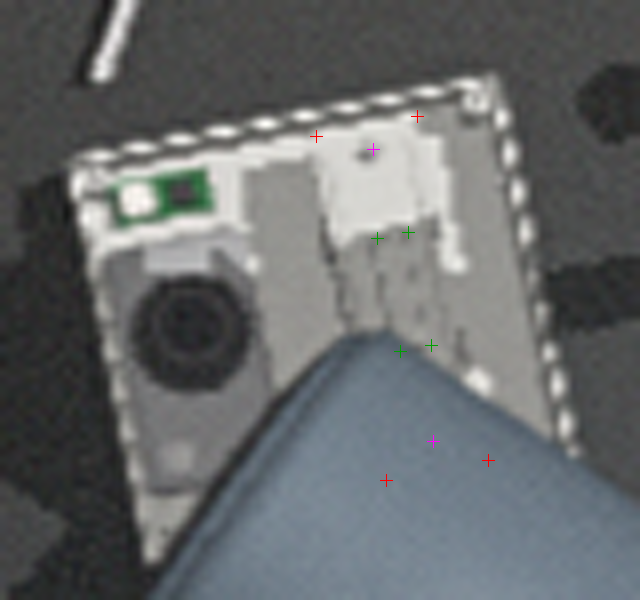

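View pics/o_scene17.png

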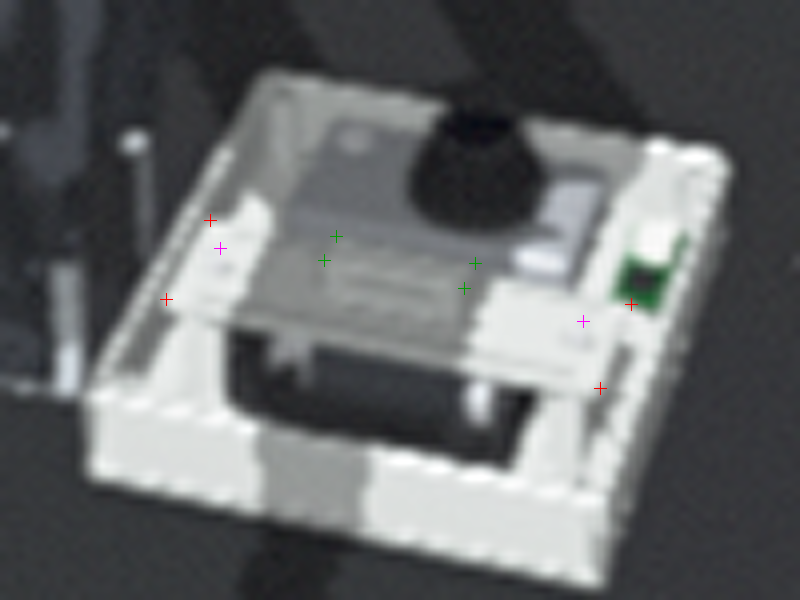

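View pics/scene17.png

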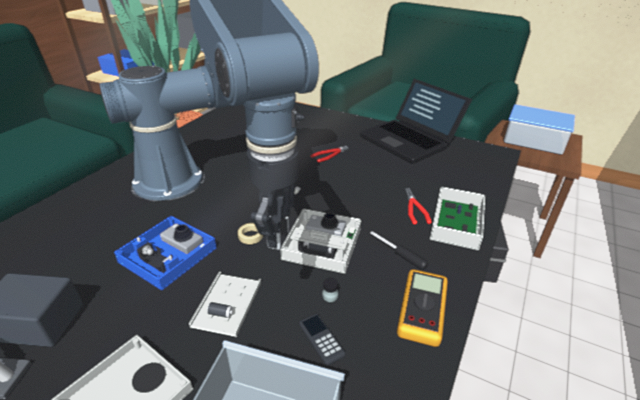

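The plate appears seated, but the arm and its shadow cover part of it. I'll move clear for a proper check.

Emit:
play_rows(deltas=[[0,0,0.05,0,0,0],[0,0,0.1,0,0,0],[0,0,0.15,0,0,0],[0,0,0.2,0,0,0],[0.05,0,0.24,0,0,0],[0.1,0,0.26,0,0,0],[0.15,0,0.26,0,0,0],[0.2,0,0.26,0,0,0],[0.2,0,0.26,0,0,0],[0.2,0,0.26,0,0,0]])

```text
t: 21.15
tcp_pos: [0.4689, -0.5882, 0.2364]
tool_rot: [-0.069, 0.704, -0.703, 0.068]
force: [0.8, -0.0, -0.2]
finger_gap: 0.355
```

```bash
python3 - <<'E'
from look import *
s=sense();print(s["tcp_pos"],s["force"],s["t"],s["finger_gap"])
G=[([(sx*68,-30+sy*20,44) for sx in(1,-1) for sy in(1,-1)],(0,0,255)),([(57.5,-30,51),(-57.5,-30,51)],(255,0,255)),([(sx*22,-30+sy*6,60) for sx in(1,-1) for sy in(1,-1)],(0,160,0))]
for n,w in(("top",(305,140,80,75)),("scene",(270,200,100,75))):
    cv2.imwrite(f"pics/{n}18.png",cv2.cvtColor(snapshot(n),cv2.COLOR_RGB2BGR))
    overlay(n,f"pics/{n}18.png",f"pics/o_{n}18.png",w,(.5633,-.0298),11.3,G)
E
```

```text
[ 0.46888376 -0.58818187  0.23636263] [ 0.8004254  -0.01315374 -0.15573515] 21.15 0.35477419996782916
```

View pics/o_top18.png

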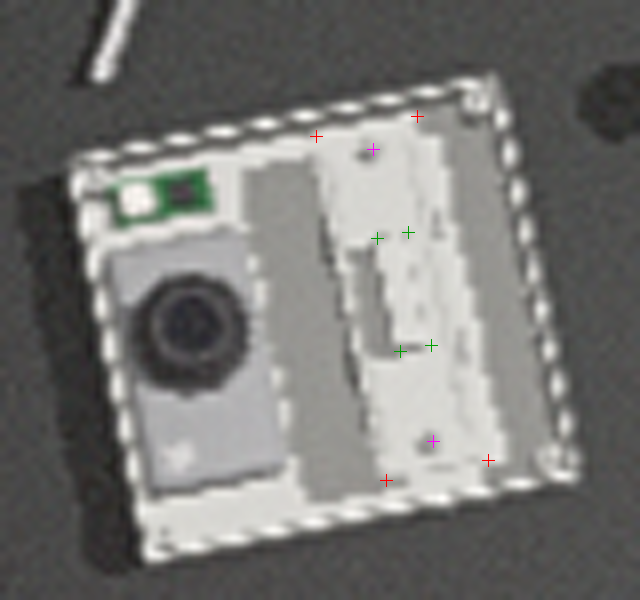

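View pics/o_scene18.png

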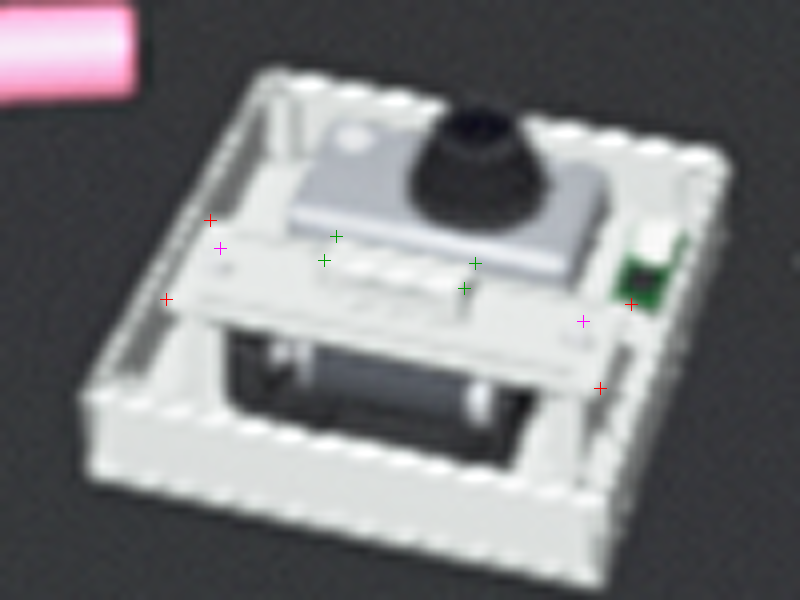

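The top view shows both holes over the pins, marks at about (350,159) and (358,195) against predicted pin tips at (351.6,158.6) and (359,195). In the scene view the plate's edge runs parallel to the box rim (slopes .19 and .188). Height at release also puts the underside at 40 mm. Handing in.

```bash
python3 - <<'E'
from station import sign_off
print(sign_off())
E
```

```text
the job is handed in; nothing more can be done
None
```

The large cell is loaded in the bay and the retaining plate is on its two posts, rib up. I handed the job in at about 21 s; the hand-in gives no verdict.

**Cell:** I pushed its flat end against the spring at 20° tilt; the measured 4 N works out to roughly 5 mm of push-back. I then tipped the button end down and released it. From the top, the released cell lay on the predicted home outline. The spring's final travel was not measured directly; I inferred it from force and position.

**Plate:** It went over both pins with no contact force until it reached the posts. At release, the tool height put its underside at about 40 mm. In the last top view, both hole marks were within about 5 mm of where I predicted the pin tips. I put that offset down to the pins' shadows, so it does not prove the 3 mm hole tolerance.

**Checks that disagreed:** In the scene camera, the plate and pins appeared a few mm lower than predicted. The pins already appeared that way before the plate was placed, so I treated it as calibration error. The plate's edge ran parallel to the box rim, so I saw no tilt.

The gripper ended clear of everything, and I saw no other object moved.

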